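# Make up the strength-test kit and the ignition-loss kit for one mix

## Task

Make up two test kits for the dark mix from the stock on the bench: the dark cube and the dark cylinder go into their nests in the blue carrier, for the strength test; the crucible, the blue-lidded jar and the brass weight go into the left, middle and right nests of the orange carrier, for the ignition-loss test. Set each one down (do not drop it or tip it over) so that it stands upright on the floor of its nest, and leave the pale cube, the pale cylinder and the white-lidded jar standing where they are.

Things in the scene. Friction and masses are not known exactly. Their poses are not given: they have to be found in the camera images.
- strength_carrier: Blue nest block (strength-test kit), fixed at the bench's front left or right, 90 x 150 mm (x, y), top 23 mm up. Origin: underside centre, +x away from the robot, +y left, z up, yaw within 0.2 rad. Nests 12 mm deep, floors 11 mm above the bench, mouths 6 mm wider (45 degree chamfer). Square nest 54 x 54 mm (cube) at x 0, y +35 mm; round nest, diameter 50 mm (cylinder), at x 0, y -35 mm.
- ignition_carrier: Orange nest block (ignition kit), fixed at the bench's front left or right, 90 x 204 mm (x, y), top 23 mm up. Origin: underside centre, +x away from the robot, +y left, z up, yaw within 0.2 rad. Nests 12 mm deep, floors 11 mm above the bench, mouths 6 mm wider (45 degree chamfer). Round nests at x 0: left, 46 mm wide (crucible), y +66 mm; middle, 63 mm (jar), y 0; right, 46 mm (weight), y -66 mm.
- dark_cube: Dark grey cast test cube, 40 x 40 x 40 mm, 0.10 to 0.21 kg. Origin at the centre of the underside, z up when upright. x and y square to its sides, turned up to 0.4 rad from the robot's axes. It stands, like all the stock, in the middle of the bench behind the carriers, its neighbours' centres at least 65 mm off.
- dark_cylinder: Dark grey cast test cylinder standing upright, 36 mm diameter, 50 mm high, 0.08 to 0.15 kg. Origin at the centre of the underside, z up when upright.
- crucible: White porcelain crucible, open, standing upright: 42 mm diameter at the rim, tapering to 26 mm at the foot, 36 mm high, 45 g; can be gripped across the outside of its rim. Origin at the centre of the underside, z up when upright.
- blue_lid_jar: White sample jar with a blue screw lid (fixed), 49 mm diameter, 58 mm high, the lid its top 14 mm, 0.08 to 0.17 kg. It stands in the stock; the jars along the back and sides of the bench are not meant. Origin at the centre of the underside, z up when upright.
- brass_weight: Brass 200 g calibration weight: cylindrical body 30 mm diameter with a narrower knob on top, 46 mm high over all; the only one standing on the bench, the smaller ones in the wooden case are not meant. Can be gripped round the body, whose straight side ends about 29 mm up. Origin at the centre of the underside, z up when upright.
- pale_cube: Pale, brownish cast test cube, 40 x 40 x 40 mm, of another mix; stays in stock. Origin at the centre of the underside, z up when upright.
- pale_cylinder: Pale, brownish cast test cylinder, 36 mm diameter, 50 mm high, of another mix; stays in stock. Origin at the centre of the underside, z up when upright.
- white_lid_jar: White sample jar with a white screw lid, 49 mm diameter, 58 mm high; stays in stock. Origin at the centre of the underside, z up when upright.
There are look-alikes about, which are no part of the job. What is shaped like the dark_cube but pink is not meant.

How it is judged:
By the outcome, as a careful person would: the job done as asked, in the order asked, and still so for the second after the job is handed in, with the robot touching nothing.
It also fails if it takes over 115 s, if anything falls off the work surface, if the arm or the gripper's body presses on something with over 40 N, if the wrist force passes 120 N, or if a joint passes its speed limit or range.

## Robot

A 7-joint arm with a two-finger parallel gripper is mounted at the origin on a cart in front of the work surface, level with it; the furniture and walls round the work are solid. World frame = base frame: x ahead of the robot, y to its left, z up, the work surface at z = 0. Lengths are in m, angles in degrees, forces in N, time in s.
With the tool pointing down it reaches from about 0.4 to 0.9 m from the base axis. Payload 5.5 kg.
Tool frame: the origin (TCP) lies midway between the tips of the shut fingers; the grasp point (between the pads) lies 19 mm behind it; z points along the fingers, y is the direction in which the jaws open and shut (so a half turn about z gives the same grasp; the last joint's range is limited). The gripper opens to 85 mm and grips with 20 to 120 N. Pads are 22 mm wide; open, the fingers measure 114 mm over their backs; the gripper's body (76 mm by 85 mm) begins 54 mm behind the grasp point. The pads swing forward as they close: fully open they stand 13 mm farther back than shut.
Start: joints at [78.793, 28.699, -24.465, 88.831, 12.651, 65.22, -12.049], TCP at [0.288, -0.583, 0.231] pointing down, gripper open.
Joint ranges: [-164.97, 164.97], [-17.58, 116.51], [-87.97, 89.64], [11.32, 138.91], [-80.73, 260.73], [10.89, 115.49], [-147.41, 147.41]. Speed limits (degrees/s): [147.25, 147.25, 180, 180, 180, 180, 180].

## Interface

Orientations are given as a 3x3 rotation matrix whose columns are the frame's x, y, z axes.
In Python, from workcell import r gives the robot as it stands. The module is installed in compiled form; this text tells all that it offers.
- The arm moves only by the tool drive_tool, never from a script. Its argument "motion" is a list of rows, each a list of 3 entries, a list of its own where there are three numbers: the turn, a rotation vector about the tool's x, y, z in rad, then the shift along the tool's x, y, z in m, then the opening, from 0 (shut) to 1 (fully open). In form: [[[rx, ry, rz], [tx, ty, tz], jaw], ...]. A call has 1 to 8 rows; each row is the pose to reach, as a shift and turn from the pose commanded when the call began, along the tool's axes at that moment; what a row does not reach only later rows make up. A row lasts 1/8 s, in which the tool goes at most 62.5 mm and 10.7 degrees, less where a joint would pass 70% of its speed; a pose out of reach is approached as far as the arm can. A call with a gripper value outside its range is refused whole. The fingers move at their own pace and stop on an object; the grip force is fixed at half the most. Time passes only in rows, so rows that repeat a pose let the fingers close. It gives the time, the measured TCP pose, the force and the opening at its end, in the units of the state.
- r.observe(): the state, without advancing time (a new reading comes with each control period).
- r.get_image(name): name is "side" or "top" or "wrist"; returns a dict with "img" (480x640x3 uint8, red, green, blue), "depth" (480x640 float32, m along the optical axis (not along the pixel's ray), 0 where there is no reading), "fx", "fy", "cx", "cy" (pixels), "rvec" (rotation vector, rad) and "tvec" (3), from world to camera coordinates, as OpenCV has them; the wrist camera has in their place "mount" (4x4, takes a point from camera to tool coordinates, whose origin is the TCP and whose axes are the flange's). Camera axes: x right, y down, z forward; pixel columns grow to the right and rows downward; lengths in m; the calibration is good to about 2 mm. A picture is of the moment at which its call begins: read the wrist's pose just before it.
- r.sign_off(): hands the job in, once; it reports no verdict.
The state is a dict: "clock": time; "joint_positions": joint angles; "joint_velocities": joint speeds; "effort": joint torques, N m; "tool_pos": TCP position; "orientation": TCP orientation; "ft_force": force on the tool from outside, world axes, zero at the start; "moment": the same for the moment, N m; "width": opening from 0.0 (shut) to 1.0 (fully open).
Only numpy, scipy, OpenCV 4.12 (cv2) and the standard library are available. Lean on these libraries where they do the work, as an engineer would, in place of code of your own. Each camera call takes 0.05 s, during which the arm holds its last target.

## Working session

There is one attempt and no reset: what is moved stays moved. The work goes in short steps, Python scripts to look and compute and a tool call to move; the robot and the scene stay as the last step left them, time stands still between calls to the robot, and variables do not carry over. Pictures are saved under pics/ and viewed, and the job is handed in when it is done.

Besides the shell and the picture viewer there is one more tool, called after "Request:" as a command line: name --argument value ..., lists and objects as JSON in quotes. drive_tool: Moves the arm, as the interface text tells. Its arguments: {"type":"object","properties":{"motion":{"type":"array"}},"required":["motion"]}

```bash
mkdir -p pics; ls; python3 - <<'E'
from workcell import r
import cv2
s=r.observe();print(s)
for n in ["side","top","wrist"]:
    d=r.get_image(n);cv2.imwrite(f"pics/{n}0.png",cv2.cvtColor(d["img"],cv2.COLOR_RGB2BGR))
    print(n,{k:v for k,v in d.items() if k not in("img","depth")})
E
```

```text
pics
{'clock': 0.0, 'joint_positions': array([ 78.79328927,  28.75504757, -24.45176321,  88.8928592 ,
        12.64855544,  65.21822894, -12.04993564]), 'joint_velocities': array([ 0.06152776,  0.09636043,  0.06709401,  0.08965763, -0.02774977,
        0.09233372, -0.02124503]), 'effort': array([ 1.58693023e-03, -5.69531214e+01, -5.81624106e+00, -2.80944657e+01,
        1.04642997e-02,  1.19449646e-02, -2.92937352e-05]), 'tool_pos': array([ 0.28751183, -0.58217161,  0.23023325]), 'orientation': array([[ 8.96584145e-01,  4.42872726e-01, -7.86609021e-04],
       [ 4.42873414e-01, -8.96582313e-01,  1.81525480e-03],
       [ 9.86671055e-05, -1.97589689e-03, -9.99998043e-01]]), 'ft_force': array([ 0.35231549,  0.48869638, -0.89031233]), 'moment': array([ 0.04682268, -0.00371196,  0.03808975]), 'width': 0.9982494757913589}
side {'fx': 461.62807794736585, 'fy': 461.62807794736585, 'cx': 311.5096165513174, 'cy': 240.7859673980474, 'rvec': array([ 1.96555432, -0.29280466,  0.1898757 ]), 'tvec': array([-0.56086272,  0.11421749,  0.69289885])}
top {'fx': 538.7282953227603, 'fy': 538.7282953227603, 'cx': 316.24447924755947, 'cy': 248.39720618779478, 'rvec': array([ 2.14587393, -2.16579096,  0.1518652 ]), 'tvec': array([-0.01397412,  0.61285231,  0.92163437])}
wrist {'fx': 346.9501997669787, 'fy': 346.9501997669787, 'cx': 321.0307518348039, 'cy': 240.10661636099553, 'mount': array([[ 2.69881002e-04, -9.51105312e-01, -3.08866658e-01,
         7.91754554e-02],
       [ 9.99999927e-01,  1.72833741e-04,  3.41564521e-04,
        -1.09626211e-04],
       [-2.71481251e-04, -3.08866728e-01,  9.51105289e-01,
        -1.41863668e-01],
       [ 0.00000000e+00,  0.00000000e+00,  0.00000000e+00,
         1.00000000e+00]])}
```

View pics/top0.png

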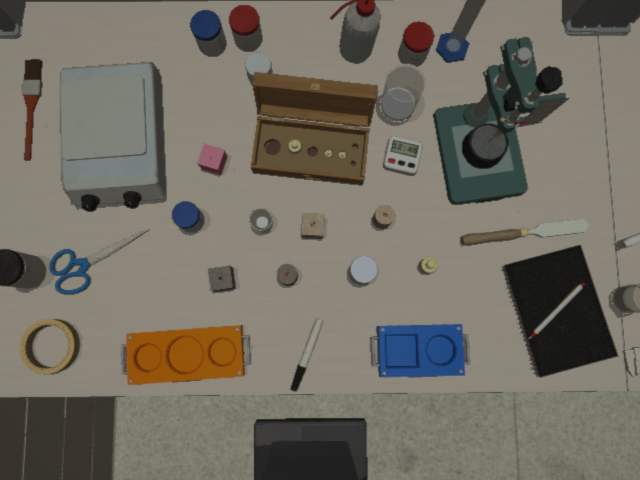

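View pics/side0.png

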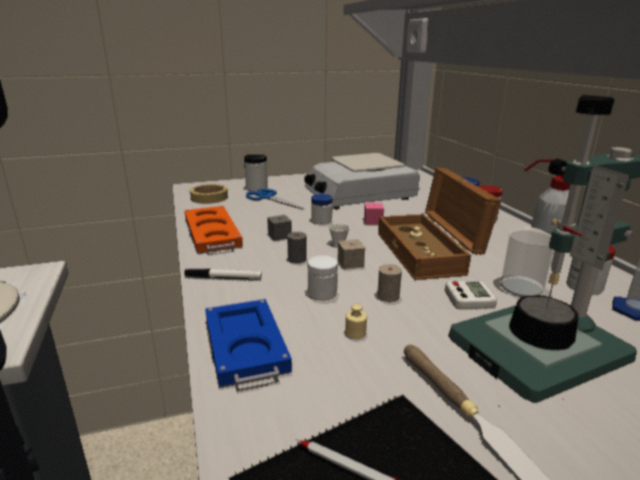

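View pics/wrist0.png

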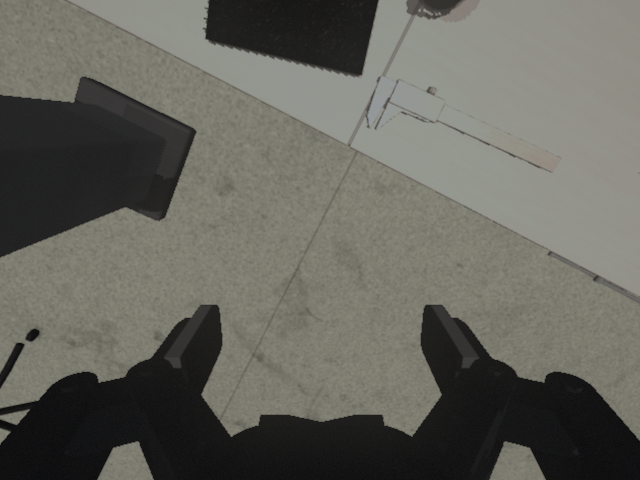

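The top view shows the orange carrier at (185,355) and the blue one at (421,351). The stock is the dark cube (221,278), dark cylinder (287,274), crucible (261,221), blue-lid jar (187,216), weight (428,265), pale cube (313,225), pale cylinder (384,216) and white jar (363,270). The pink look-alike is at (212,158).

```bash
cat > h.py <<'E'
from workcell import r
import cv2, numpy as np
def cam(n):
    d=r.get_image(n)
    if n!="wrist":
        R,_=cv2.Rodrigues(d["rvec"]);d["Rwc"]=R.T;d["c"]=-R.T@d["tvec"]
    return d
def wcam():
    s=r.observe();d=r.get_image("wrist");R=s["orientation"];m=d["mount"]
    d["Rwc"]=R@m[:3,:3];d["c"]=R@m[:3,3]+s["tool_pos"];return d
def ray(d,u,v,z):
    p=np.stack([(np.asarray(u,float)-d["cx"])/d["fx"],(np.asarray(v,float)-d["cy"])/d["fy"],np.ones(np.shape(u))],-1)@d["Rwc"].T
    return d["c"]+p*((z-d["c"][2])/p[...,2])[...,None]
def cloud(d):
    v,u=np.mgrid[:480,:640];p=np.stack([(u-d["cx"])/d["fx"],(v-d["cy"])/d["fy"],np.ones(u.shape)],-1)*d["depth"][...,None]
    return p@d["Rwc"].T+d["c"]
def proj(d,P):
    q=(np.asarray(P)-d["c"])@d["Rwc"];return q[...,:2]/q[...,2:]*[d["fx"],d["fy"]]+[d["cx"],d["cy"]]
E
python3 - <<'E'
from h import *
d=cam("top");P=cloud(d)
tops=dict(dark_cube=(221,278,.04),dark_cyl=(287,274,.05),crucible=(261,221,.036),jar=(187,216,.058),weight=(428,265,.046),pale_cube=(313,225,.04),pale_cyl=(384,216,.05),white=(363,270,.058))
for n,(u,v,h) in tops.items():
    w=28;sub=P[v-w:v+w,u-w:u+w];lo={'weight':.02}.get(n,h-.008)
    m=(sub[...,2]>lo).astype(np.uint8)
    k,l,st,ce=cv2.connectedComponentsWithStats(m)
    i=1+np.argmax(st[1:,4]);mm=l==i
    cs,_=cv2.findContours(mm.astype(np.uint8),0,1);c=max(cs,key=cv2.contourArea)[:,0,:]+[u-w,v-w]
    hh={'weight':.029}.get(n,h)
    W=ray(d,c[:,0],c[:,1],hh)
    (cx,cy),(a,b),an=cv2.minAreaRect((W[:,:2]*1000).astype(np.float32));(ex,ey),er=cv2.minEnclosingCircle((W[:,:2]*1000).astype(np.float32))
    print(n,"z90",np.percentile(sub[...,2][mm],[50,95]).round(4),"rect",round(cx,1),round(cy,1),round(a,1),round(b,1),round(an,1),"circ",round(ex,1),round(ey,1),round(2*er,1))
hsv=cv2.cvtColor(d["img"],cv2.COLOR_RGB2HSV)
for n,(h0,h1),box in [("orange",(5,20),(110,315,255,395)),("blue",(105,125),(360,315,480,395))]:
    x0,y0,x1,y1=box;m=cv2.inRange(hsv,(h0,150,50),(h1,255,255));mk=np.zeros_like(m);mk[y0:y1,x0:x1]=m[y0:y1,x0:x1]
    cs,_=cv2.findContours(mk,0,1);c=max(cs,key=cv2.contourArea)[:,0,:]
    W=ray(d,c[:,0],c[:,1],.023)
    print(n,cv2.minAreaRect((W[:,:2]*1000).astype(np.float32)),P[y0:y1,x0:x1,2][mk[y0:y1,x0:x1]>0].mean())
print(proj(d,[[.6,0,0],[.6,.2,0]]))
im=cv2.resize(d["img"][300:400,100:480],None,fx=2,fy=2,interpolation=3);cv2.imwrite("pics/car.png",im[...,::-1])
cv2.imwrite("pics/stock.png",cv2.resize(d["img"][180:310,150:460],None,fx=2.5,fy=2.5,interpolation=3)[...,::-1])
E
```

```text
dark_cube z90 [0.0386 0.0412] rect 561.7 150.3 40.1 42.1 7.7 circ 561.9 151.2 53.8
dark_cyl z90 [0.0485 0.0513] rect 567.4 32.3 35.2 33.5 89.5 circ 567.2 32.6 36.2
crucible z90 [0.0327 0.0365] rect 668.0 80.6 40.3 39.7 44.5 circ 668.2 80.7 41.9
jar z90 [0.0569 0.0597] rect 673.8 211.0 47.9 46.8 89.5 circ 673.1 210.9 49.6
weight z90 [0.0308 0.0459] rect 582.4 -222.9 28.9 29.2 88.0 circ 583.0 -222.6 31.2
pale_cube z90 [0.0385 0.0418] rect 656.6 -13.7 39.8 41.0 86.1 circ 657.1 -13.5 55.2
pale_cyl z90 [0.0488 0.0516] rect 671.6 -142.1 34.0 34.7 88.6 circ 671.7 -141.9 36.9
white z90 [0.0571 0.0598] rect 573.4 -101.8 47.4 45.6 89.5 circ 573.3 -102.9 50.0
orange ((427.52850341796875, 215.47222900390625), (89.24163818359375, 205.4075164794922), 3.6773295402526855) 0.021303506185649062
blue ((430.6265869140625, -203.58822631835938), (88.26082611083984, 149.6864471435547), 0.6994956135749817) 0.021846720802321955
[[305.59843559 258.18826071]
 [197.81571387 259.14208277]]
```

View pics/car.png

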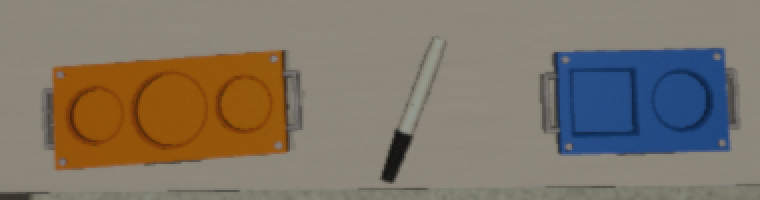

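View pics/stock.png

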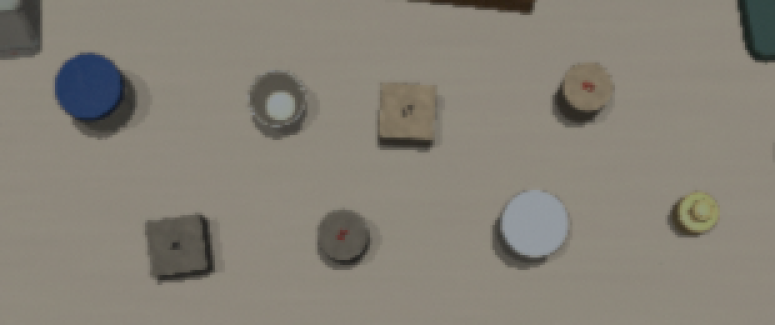

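Request:
drive_tool --motion '[[[0,0,-0.156],[0.044,-0.041,0],0.8],[[0,0,-0.312],[0.088,-0.082,0],0.8],[[0,0,-0.468],[0.132,-0.123,0],0.8],[[0,0,-0.624],[0.176,-0.164,0],0.8],[[0,0,-0.78],[0.22,-0.205,0],0.8],[[0,0,-0.936],[0.264,-0.246,0],0.8],[[0,0,-1.092],[0.308,-0.287,0],0.8],[[0,0,-1.248],[0.352,-0.328,0],0.8]]'

```text
clock: 1.2
tool_pos: [0.4586, -0.1312, 0.2316]
orientation: [[-0.14, 0.99, 0.001], [0.99, 0.14, -0.001], [-0.001, 0.0, -1.0]]
ft_force: [1.2, -0.9, 0.5]
width: 0.801
```

Request:
drive_tool --motion '[[[0,0,0],[0.052,0.028,0.014],0.8],[[0,0,0],[0.104,0.056,0.028],0.8],[[0,0,0],[0.156,0.084,0.042],0.8],[[0,0,0],[0.208,0.112,0.056],0.8],[[0,0,0],[0.264,0.142,0.07],0.8],[[0,0,0],[0.264,0.142,0.07],0.8]]'

```text
clock: 1.95
tool_pos: [0.5621, 0.1553, 0.1606]
orientation: [[-0.145, 0.989, -0.001], [0.989, 0.145, 0.004], [0.005, -0.001, -1.0]]
ft_force: [-0.6, 0.9, -0.3]
width: 0.803
```

```bash
cat > wl.py <<'E'
from h import *
import sys
# usage: name x y h : measure top region near (x,y) in wrist image
n,x,y,h=sys.argv[1],*map(float,sys.argv[2:5]);lo=float(sys.argv[5]) if len(sys.argv)>5 else h-.006
d=wcam();s=r.observe();P=cloud(d)
m=((P[...,2]>lo)&(P[...,2]<h+.006)&(np.hypot(P[...,0]-x,P[...,1]-y)<.045)&(d["depth"]>0)).astype(np.uint8)
k,l,st,ce=cv2.connectedComponentsWithStats(m);i=1+np.argmax(st[1:,4])
c=max(cv2.findContours((l==i).astype(np.uint8),0,1)[0],key=cv2.contourArea)[:,0,:]
W=(ray(d,c[:,0],c[:,1],h)[:,:2]*1000).astype(np.float32)
print("tool",s["tool_pos"],"zmed",np.median(P[...,2][l==i]))
print("rect",cv2.minAreaRect(W),"circ",cv2.minEnclosingCircle(W))
im=d["img"].copy();cv2.drawContours(im,[c.reshape(-1,1,2)],-1,(255,0,0),1)
cv2.imwrite(f"pics/w_{n}.png",im[...,::-1])
E
python3 wl.py cube .562 .150 .04
```

```text
tool [0.56223919 0.15199931 0.16058889] zmed 0.03936637734860077
rect ((562.3984985351562, 153.2700958251953), (39.72378158569336, 40.59371566772461), 8.33702564239502) circ ((562.3310546875, 152.82980346679688), 27.801546096801758)
```

View pics/w_cube.png

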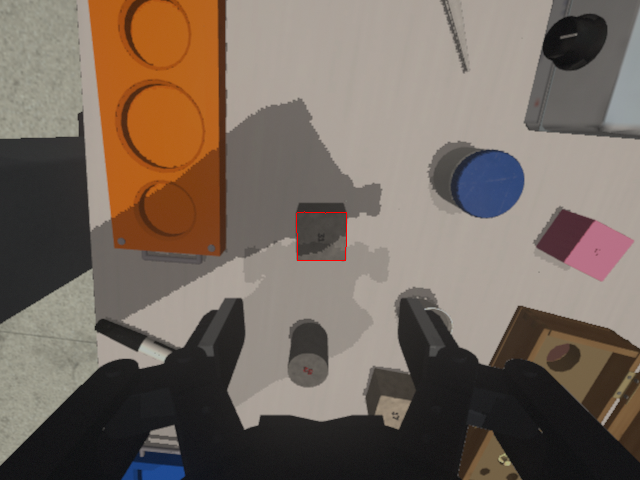

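The wrist image outlines the cube's top at (321,237), lined up with the jaws and between them. It agrees with the top camera to about 2 mm.

Request:
drive_tool --motion '[[[0,0,0],[0,0,0.06],0.8],[[0,0,0],[0,0,0.115],0.8],[[0,0,0],[0,0,0.143],0.8],[[0,0,0],[0,0,0.143],0.8],[[0,0,0],[0,0,0.143],0.2],[[0,0,0],[0,0,0.143],0.2],[[0,0,0],[0,0,0.143],0.2],[[0,0,0],[0,0,0.143],0.2]]'

```text
clock: 3.0
tool_pos: [0.5649, 0.1481, 0.0205]
orientation: [[-0.135, 0.991, 0.004], [0.991, 0.135, -0.0], [-0.001, 0.004, -1.0]]
ft_force: [-1.0, -1.4, 7.1]
width: 0.457
```

Request:
drive_tool --motion '[[[0,0,0],[0,0,-0.04],0.2],[[0,0,0],[0,0,-0.08],0.2],[[0,0,0],[0,0,-0.08],0.2]]'

```text
clock: 3.38
tool_pos: [0.5659, 0.149, 0.1024]
orientation: [[-0.135, 0.991, 0.007], [0.991, 0.135, 0.001], [0.0, 0.007, -1.0]]
ft_force: [0.6, 1.1, -1.5]
width: 0.453
```

```bash
cat > ob.py <<'E'
from h import *
import sys
d=cam("side")
s=r.observe();np.set_printoptions(precision=4,suppress=True)
print(s["clock"],s["tool_pos"],s["ft_force"],s["width"],np.degrees(np.arctan2(-s["orientation"][0,0],s["orientation"][1,0])),s["joint_positions"][[0,6]])
if len(sys.argv)>1: cv2.imwrite(f"pics/{sys.argv[1]}.png",d["img"][...,::-1])
E
python3 ob.py s1;python3 ob.py; python3 wl.py cubeup .562 .150 .12 .10
```

```text
3.425 [0.5645 0.1481 0.1004] [-1.0827 -0.5751 -1.7591] 0.45102716330236525 7.778846781248691 [ 16.1455 -35.77  ]
3.475 [0.5634 0.1475 0.0989] [-1.0577  0.4405 -1.7215] 0.4541118348763574 7.767312037856645 [ 16.126  -35.7808]
tool [0.56270192 0.14732097 0.0980001 ] zmed 0.11754150305373484
rect ((562.5118408203125, 156.64431762695312), (68.58940887451172, 47.07947540283203), 7.705905437469482) circ ((563.2786254882812, 150.97705078125), 34.29550552368164)
```

View pics/w_cubeup.png

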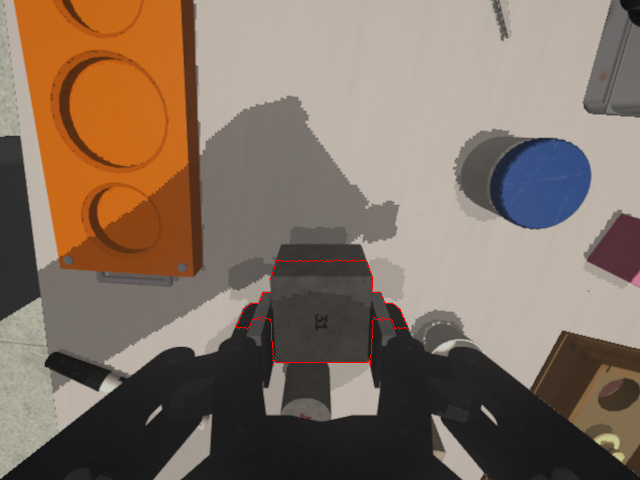

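Request:
drive_tool --motion '[[[0,0,0.02],[-0.05,-0.029,-0.01],0.2],[[0,0,0.04],[-0.1,-0.058,-0.01],0.2],[[0,0,0.06],[-0.15,-0.087,-0.01],0.2],[[0,0,0.08],[-0.2,-0.116,-0.01],0.2],[[0,0,0.1],[-0.25,-0.145,-0.01],0.2],[[0,0,0.124],[-0.3,-0.174,-0.01],0.2],[[0,0,0.124],[-0.3,-0.174,0],0.2],[[0,0,0.124],[-0.3,-0.174,0],0.2]]'

```text
clock: 4.53
tool_pos: [0.4302, -0.1722, 0.0971]
orientation: [[-0.011, 1.0, -0.002], [1.0, 0.011, 0.002], [0.002, -0.002, -1.0]]
ft_force: [0.6, 0.7, -0.4]
width: 0.457
```

```bash
python3 ob.py; python3 wl.py cubepl .43 -.168 .12 .10; python3 ob.py s2;  python3 - <<'E'
from h import *
d=cam("top");cv2.imwrite("pics/t2.png",cv2.resize(d["img"][290:410,340:500],None,fx=4,fy=4)[...,::-1])
E
```

```text
4.575 [ 0.4311 -0.1713  0.0976] [ 0.0247  0.5517 -0.8027] 0.45407837703798 0.7778684918446114 [56.756  -5.1382]
tool [ 0.43168998 -0.17088834  0.09797029] zmed 0.1163017141108608
rect ((430.89312744140625, -162.17430114746094), (69.1401138305664, 48.34000778198242), 2.8976640701293945) circ ((431.1971130371094, -168.18035888671875), 34.59290313720703)
4.675 [ 0.432  -0.1708  0.0982] [-0.5838 -0.2177 -0.9241] 0.4517996790654512 0.886848976336682 [56.6904 -5.125 ]
```

View pics/w_cubepl.png

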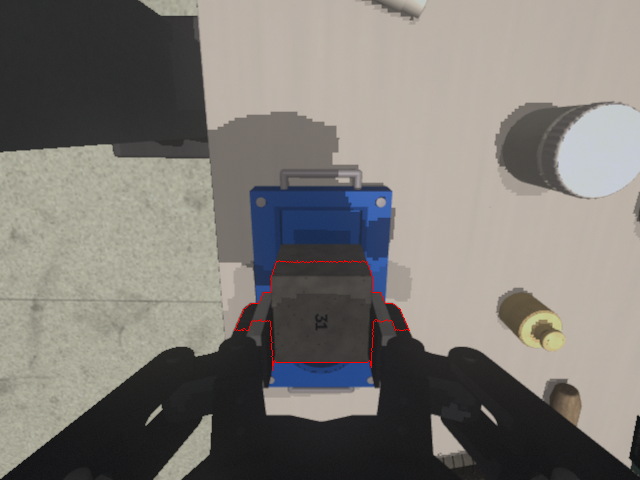

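View pics/s2.png

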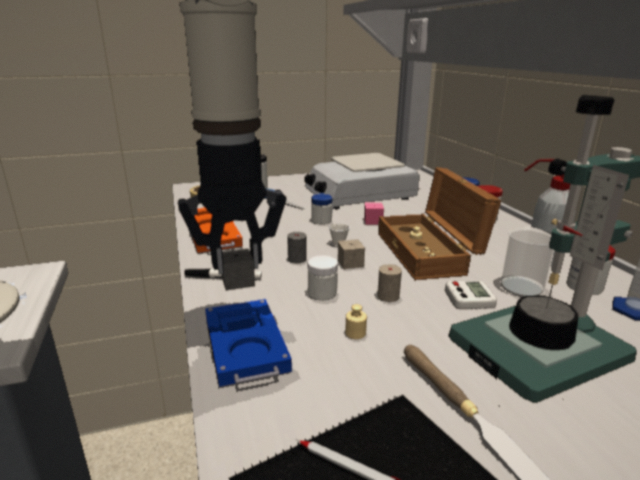

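```bash
python3 - <<'E'
from h import *
d=wcam();P=cloud(d)
for v in range(240,372,6): print(v,P[v,321].round(4))
print(ray(d,[321,321],[362,270],.1205))
# blue carrier outline on +y edge & corner screws
for uv in [(250,188),(391,188),(261,202),(381,202)]: print(uv,ray(d,*uv,.023).round(4),P[uv[1],uv[0]].round(4))
E
```

```text
240 [ 0.4321 -0.1661  0.0107]
246 [ 0.4317 -0.1465  0.0808]
252 [ 0.4317 -0.1463  0.0899]
258 [ 0.4317 -0.1466  0.0967]
264 [ 0.4317 -0.1462  0.1049]
270 [ 0.4317 -0.1461  0.1115]
276 [ 0.4317 -0.1468  0.1158]
282 [ 0.4317 -0.1488  0.1171]
288 [ 0.4318 -0.1519  0.116 ]
294 [ 0.4318 -0.1539  0.1172]
300 [ 0.4318 -0.1568  0.1167]
306 [ 0.4319 -0.1592  0.1171]
312 [ 0.4319 -0.1623  0.1164]
318 [ 0.432  -0.1644  0.1175]
324 [ 0.432  -0.1674  0.1171]
330 [ 0.432  -0.1703  0.117 ]
336 [ 0.4321 -0.1731  0.117 ]
342 [ 0.4321 -0.175   0.1184]
348 [ 0.4307 -0.0917  0.2403]
354 [ 0.4322 -0.1814  0.1175]
360 [ 0.4323 -0.1845  0.1174]
366 [ 0.4336 -0.2657  0.017 ]
[[ 0.43224613 -0.18307178  0.1205    ]
 [ 0.43160479 -0.14231662  0.1205    ]]
(250, 188) [ 0.3869 -0.1285  0.023 ] [ 0.3821 -0.1325 -0.0007]
(391, 188) [ 0.4754 -0.1271  0.023 ] [ 4.802e-01 -1.309e-01 -4.000e-04]
(261, 202) [ 0.3934 -0.1373  0.023 ] [ 0.3933 -0.1375  0.0224]
(381, 202) [ 0.4697 -0.1361  0.023 ] [ 0.4695 -0.1359  0.024 ]
```

Cube centre (0.432,-0.166) against nest (0.431,-0.168), so it is within 2 mm. Lowering.

Request:
drive_tool --motion '[[[0,0,0],[-0.001,0,0.03],0.2],[[0,0,0],[-0.002,0,0.055],0.2],[[0,0,0],[-0.002,0,0.06],0.2],[[0,0,0],[-0.002,0,0.063],0.2],[[0,0,0],[-0.002,0,0.065],0.2],[[0,0,0],[-0.002,0,0.065],0.2],[[0,0,0],[-0.002,0,0.065],0.2]]'

```text
clock: 5.65
tool_pos: [0.4317, -0.175, 0.0337]
orientation: [[-0.012, 1.0, 0.001], [1.0, 0.012, -0.0], [-0.0, 0.001, -1.0]]
ft_force: [-0.5, -0.1, -1.4]
width: 0.45
```

```bash
python3 ob.py s3; python3 ob.py
```

```text
5.7 [ 0.4317 -0.1751  0.0337] [-0.0799  1.5408 -0.3929] 0.4541580630997972 0.6769351238720743 [ 51.6212 -11.2855]
5.75 [ 0.4316 -0.175   0.0336] [-0.0781 -0.3964 -0.5842] 0.4515082033530494 0.6756184462420862 [ 51.6193 -11.2887]
```

Request:
drive_tool --motion '[[[0,0,0],[0,0,0.001],0.2],[[0,0,0],[0,0,0.0015],0.2],[[0,0,0],[0,0,0.002],0.2],[[0,0,0],[0,0,0.002],0.2]]'

```text
clock: 6.25
tool_pos: [0.4314, -0.1748, 0.0315]
orientation: [[-0.012, 1.0, -0.0], [1.0, 0.012, -0.0], [-0.0, -0.0, -1.0]]
ft_force: [-1.6, -0.5, 5.0]
width: 0.452
```

Request:
drive_tool --motion '[[[0,0,0],[0,0,0],0.55],[[0,0,0],[0,0,0],0.75],[[0,0,0],[0,0,0],0.75],[[0,0,0],[0,0,0],0.75],[[0,0,0],[0,0,-0.05],0.8],[[0,0,0],[0,0,-0.1],0.8],[[0,0,0],[0,0,-0.12],0.8],[[0,0,0],[0,0,-0.12],0.8]]'

```text
clock: 7.25
tool_pos: [0.4325, -0.1755, 0.1527]
orientation: [[-0.011, 1.0, 0.003], [1.0, 0.011, -0.002], [-0.002, 0.003, -1.0]]
ft_force: [-0.5, -0.2, 0.0]
width: 0.8
```

```bash
python3 ob.py s4; python3 wl.py cubedone .432 -.17 .051; python3 ob.py
```

```text
7.3 [ 0.4315 -0.1753  0.1515] [0.5524 0.4083 0.2883] 0.7958393970465091 0.6543605508903093 [61.4666 -0.0982]
tool [ 0.43085342 -0.17499777  0.15074506] zmed 0.05036177945536133
rect ((431.5425720214844, -169.53585815429688), (39.7398796081543, 40.40378952026367), 0.6544375419616699) circ ((431.7444763183594, -169.52981567382812), 27.69760513305664)
7.4 [ 0.4305 -0.1747  0.1503] [-0.3713 -0.4173 -0.1467] 0.7987617231644227 0.677842230873167 [61.4166 -0.0933]
```

View pics/w_cubedone.png

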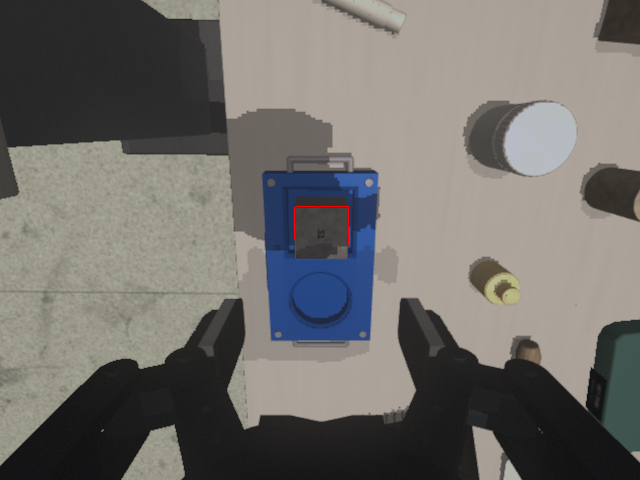

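Cube top measures 50.4 mm against an expected 51 mm, upright and centred in its nest. Next is the cylinder.

Request:
drive_tool --motion '[[[0,0,0],[0.048,0.033,0],0.8],[[0,0,0],[0.096,0.066,0],0.8],[[0,0,0],[0.144,0.099,0],0.8],[[0,0,0],[0.192,0.132,0],0.8],[[0,0,0],[0.2055,0.14,0],0.8],[[0,0,0],[0.2055,0.14,0],0.8]]'

```text
clock: 8.15
tool_pos: [0.5681, 0.0337, 0.1499]
orientation: [[-0.015, 1.0, -0.003], [1.0, 0.015, 0.001], [0.001, -0.003, -1.0]]
ft_force: [-0.1, -0.5, -0.0]
width: 0.8
```

```bash
python3 ob.py; python3 wl.py cyl .567 .032 .05; python3 ob.py
```

```text
8.2 [0.5677 0.0317 0.1499] [ 0.3402 -0.4718 -0.121 ] 0.8035859321973214 0.7151664332772737 [ 30.1668 -28.3513]
tool [0.5676792  0.03058265 0.15008538] zmed 0.04931157663921974
rect ((568.0430908203125, 33.982418060302734), (35.230186462402344, 36.05939483642578), 0.7892354130744934) circ ((568.1724243164062, 33.9378662109375), 18.397506713867188)
8.3 [0.5678 0.03   0.1504] [ 0.1754 -0.0594 -0.6953] 0.7962589514800568 0.5543617955815487 [ 30.3054 -28.358 ]
```

View pics/w_cyl.png

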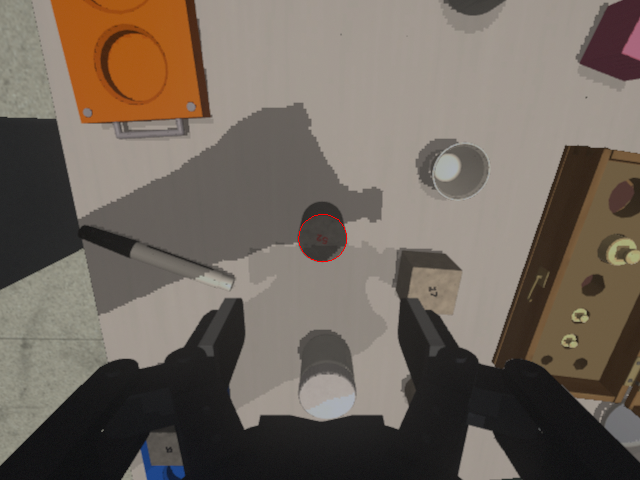

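The cylinder's top circle is at (322,238), centre (0.568,0.033), which agrees with the top view. Picking it up.

Request:
drive_tool --motion '[[[0,0,0],[0.003,0,0.06],0.75],[[0,0,0],[0.003,0,0.115],0.75],[[0,0,0],[0.003,0,0.128],0.75],[[0,0,0],[0.003,0,0.128],0.75],[[0,0,0],[0.003,0,0.128],0.2],[[0,0,0],[0.003,0,0.128],0.2],[[0,0,0],[0.003,0,0.128],0.2],[[0,0,0],[0.003,0,0.128],0.2]]'

```text
clock: 9.3
tool_pos: [0.5708, 0.0354, 0.0259]
orientation: [[-0.012, 1.0, 0.004], [1.0, 0.012, -0.001], [-0.001, 0.004, -1.0]]
ft_force: [-1.2, -0.6, 6.3]
width: 0.402
```

Request:
drive_tool --motion '[[[0,0,0],[0,0,0],0.2],[[0,0,0],[0,0,-0.04],0.2],[[0,0,0],[0,0,-0.085],0.2],[[0,0,0],[0,0,-0.085],0.2],[[0,0,0],[0,0,-0.085],0.2]]'

```text
clock: 9.93
tool_pos: [0.5691, 0.0349, 0.109]
orientation: [[-0.012, 1.0, 0.001], [1.0, 0.012, -0.001], [-0.001, 0.001, -1.0]]
ft_force: [-0.3, -0.3, -0.7]
width: 0.399
```

```bash
python3 ob.py s5; python3 - <<'E'
from h import *
d=wcam();P=cloud(d);s=r.observe();print(s["tool_pos"])
print([(v,P[v,321].round(3)) for v in range(230,370,8)])
E
```

```text
9.975 [0.5684 0.0349 0.1081] [ 0.4045 -0.4876 -1.4088] 0.3955419345620495 0.6727764861222126 [ 28.1031 -31.1172]
[0.56812632 0.03491998 0.10762409]
[(230, array([ 0.568,  0.041, -0.001])), (238, array([ 0.568,  0.034, -0.001])), (246, array([0.568, 0.028, 0.001])), (254, array([ 0.568,  0.022, -0.   ])), (262, array([0.568, 0.051, 0.09 ])), (270, array([0.568, 0.05 , 0.099])), (278, array([0.568, 0.051, 0.109])), (286, array([0.568, 0.05 , 0.116])), (294, array([0.568, 0.051, 0.125])), (302, array([0.568, 0.051, 0.132])), (310, array([0.568, 0.048, 0.132])), (318, array([0.568, 0.044, 0.132])), (326, array([0.568, 0.04 , 0.131])), (334, array([0.568, 0.037, 0.131])), (342, array([0.568, 0.033, 0.131])), (350, array([0.568, 0.029, 0.131])), (358, array([0.568, 0.026, 0.132])), (366, array([0.569, 0.022, 0.131]))]
```

Request:
drive_tool --motion '[[[0,0,0],[-0.045,-0.023,-0.01],0.2],[[0,0,0],[-0.09,-0.046,-0.01],0.2],[[0,0,0],[-0.135,-0.07,-0.01],0.2],[[0,0,0],[-0.18,-0.093,-0.01],0.2],[[0,0,0],[-0.225,-0.117,-0.01],0.2],[[0,0,0],[-0.2695,-0.14,0],0.2],[[0,0,0],[-0.2695,-0.14,0.01],0.2],[[0,0,0],[-0.2695,-0.14,0.01],0.2]]'

```text
clock: 11.02
tool_pos: [0.4312, -0.2349, 0.097]
orientation: [[-0.012, 1.0, -0.002], [1.0, 0.012, 0.002], [0.002, -0.002, -1.0]]
ft_force: [0.2, 0.3, -0.1]
width: 0.398
```

```bash
python3 ob.py; python3 ob.py;python3 ob.py
```

```text
11.075 [ 0.4322 -0.2343  0.0977] [-0.5608  0.154  -0.4414] 0.4000557593114857 0.7749358752481101 [63.0008  0.664 ]
11.125 [ 0.4327 -0.2341  0.0981] [-0.3461  0.475   0.3057] 0.39727433685624414 0.832073246575937 [62.9702  0.6717]
11.175 [ 0.433  -0.2341  0.0984] [-0.7675  0.4137 -1.0584] 0.4023102406091209 0.8541043286549251 [62.958   0.6739]
```

Request:
drive_tool --motion '[[[0,0,0],[-0.001,-0.001,0.03],0.2],[[0,0,0],[-0.001,-0.001,0.05],0.2],[[0,0,0],[-0.001,-0.001,0.056],0.2],[[0,0,0],[-0.001,-0.001,0.058],0.2],[[0,0,0],[-0.001,-0.001,0.059],0.2],[[0,0,0],[-0.001,-0.001,0.06],0.2],[[0,0,0],[-0.001,-0.001,0.06],0.2]]'

```text
clock: 12.05
tool_pos: [0.4313, -0.2371, 0.0386]
orientation: [[-0.012, 1.0, 0.0], [1.0, 0.012, -0.0], [-0.0, 0.0, -1.0]]
ft_force: [-0.1, 0.4, -0.9]
width: 0.404
```

Request:
drive_tool --motion '[[[0,0,0],[0,0,0.001],0.2],[[0,0,0],[0,0,0.0015],0.2],[[0,0,0],[0,0,0.002],0.2],[[0,0,0],[0,0,0.002],0.2]]'

```text
clock: 12.55
tool_pos: [0.4312, -0.2369, 0.0369]
orientation: [[-0.012, 1.0, -0.0], [1.0, 0.012, -0.001], [-0.001, -0.0, -1.0]]
ft_force: [-1.6, 0.6, 5.1]
width: 0.403
```

Contact (force rises to 5 N). Release and lift.

Request:
drive_tool --motion '[[[0,0,0],[0,0,0],0.5],[[0,0,0],[0,0,0],0.7],[[0,0,0],[0,0,0],0.7],[[0,0,0],[0,0,0],0.7],[[0,0,0],[0,0,-0.05],0.75],[[0,0,0],[0,0,-0.1],0.75],[[0,0,0],[0,0,-0.12],0.75],[[0,0,0],[0,0,-0.12],0.75]]'

```text
clock: 13.55
tool_pos: [0.4318, -0.2376, 0.1573]
orientation: [[-0.011, 1.0, 0.002], [1.0, 0.011, -0.002], [-0.002, 0.002, -1.0]]
ft_force: [-0.3, 0.5, -0.0]
width: 0.751
```

```bash
python3 ob.py; python3 wl.py cyldone .432 -.238 .061; python3 ob.py
```

```text
13.6 [ 0.4307 -0.2372  0.156 ] [-0.7484  0.8882 -0.8756] 0.7510987669675177 0.6478783059730978 [67.4141  5.4251]
tool [ 0.43020124 -0.23686511  0.15524314] zmed 0.060286401248795696
rect ((431.4083251953125, -238.3128662109375), (34.779380798339844, 36.525787353515625), 0.6605613231658936) circ ((431.07012939453125, -238.15274047851562), 18.51696014404297)
13.7 [ 0.43   -0.2366  0.1549] [ 0.7074  1.0032 -0.7056] 0.7507984499983799 0.6705134571131429 [67.3722  5.4331]
```

View pics/w_cyldone.png

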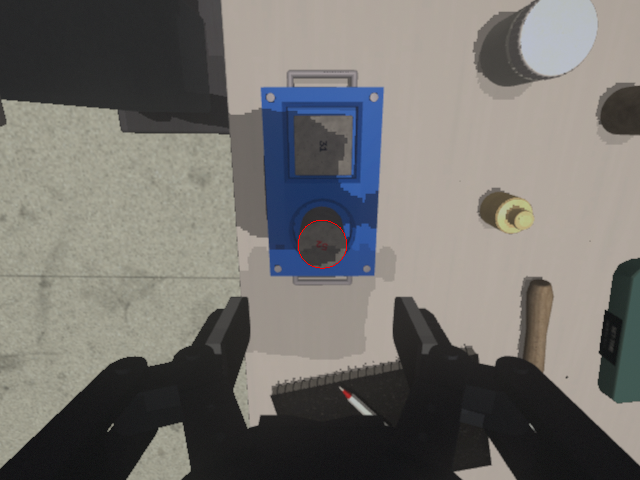

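Both blue-carrier items are seated: the cylinder's top is at z=60.3 mm, expected 61 mm, with its centre at (0.431,-0.238). Before the crucible I will check the clearance to the wooden case.

```bash
python3 - <<'E'
from h import *
d=cam("top");P=cloud(d)
for h in (.01,.06,.1):
    m=(P[...,2]>h)&(abs(P[...,1]-.08)<.06)&(P[...,0]>.70)&(P[...,0]<.9)
    print(h,P[m][:,0].min() if m.any() else None)
m=(P[...,2]>.015)&(abs(P[...,1]-.0806)<.015)&(P[...,0]>.69)&(P[...,0]<.9);print(P[m][np.argsort(P[m][:,0])[:3]])
E
```

```text
0.01 0.7529669574397162
0.06 0.8635526706325791
0.1 0.8665625810978823
[[0.75826572 0.06683794 0.01816804]
 [0.75864701 0.06586436 0.03033166]
 [0.7588291  0.0701528  0.02307064]]
```

Request:
drive_tool --motion '[[[0,0,0],[0.045,0.035,0],0.75],[[0,0,0],[0.09,0.07,0],0.75],[[0,0,0],[0.135,0.104,0],0.75],[[0,0,0],[0.18,0.139,0],0.75],[[0,0,0],[0.225,0.173,0],0.75],[[0,0,0],[0.27,0.208,0],0.75],[[0,0,0],[0.3145,0.242,0],0.75],[[0,0,0],[0.3145,0.242,0],0.75]]'

```text
clock: 14.75
tool_pos: [0.6692, 0.088, 0.1544]
orientation: [[-0.02, 1.0, -0.002], [1.0, 0.02, 0.005], [0.005, -0.002, -1.0]]
ft_force: [-1.4, 0.1, 1.0]
width: 0.751
```

```bash
python3 ob.py; python3 wl.py cru .668 .081 .036 .02; python3 ob.py
```

```text
14.8 [0.6685 0.0843 0.1541] [ 0.6564 -0.5063 -0.4264] 0.7491984680320307 0.978377850964433 [ 20.5239 -31.1063]
tool [0.66824196 0.08159374 0.15412718] zmed 0.03158723946296299
rect ((668.9429931640625, 81.43389129638672), (41.02004623413086, 41.184139251708984), 1.0531126260757446) circ ((669.169189453125, 81.42339324951172), 20.929153442382812)
14.9 [0.6682 0.0799 0.1544] [-0.6567 -0.655  -0.009 ] 0.7511468041043939 0.7030434600066466 [ 20.7871 -31.0953]
```

View pics/w_cru.png

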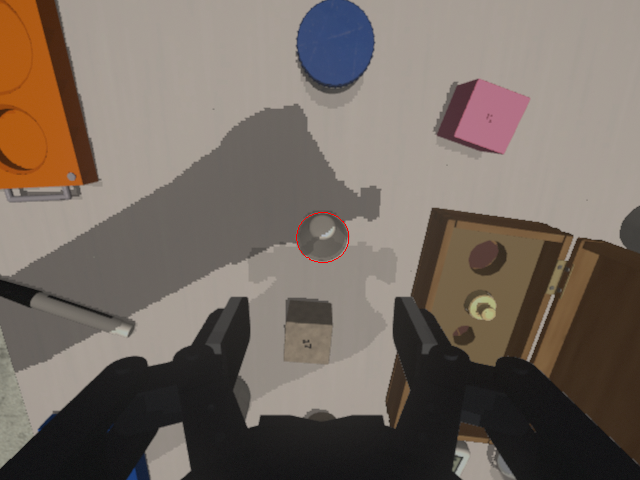

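Request:
drive_tool --motion '[[[0,0,0],[0.002,0.001,0.06],0.75],[[0,0,0],[0.002,0.001,0.115],0.75],[[0,0,0],[0.002,0.001,0.137],0.75],[[0,0,0],[0.002,0.001,0.137],0.75],[[0,0,0],[0.002,0.001,0.137],0.6],[[0,0,0],[0.002,0.001,0.137],0.3],[[0,0,0],[0.002,0.001,0.137],0.3],[[0,0,0],[0.002,0.001,0.137],0.3]]'

```text
clock: 15.9
tool_pos: [0.6722, 0.083, 0.0225]
orientation: [[-0.012, 1.0, 0.004], [1.0, 0.012, 0.0], [0.0, 0.004, -1.0]]
ft_force: [-1.2, 0.3, 6.1]
width: 0.447
```

Request:
drive_tool --motion '[[[0,0,0],[0,0,0],0.3],[[0,0,0],[0,0,-0.03],0.3],[[0,0,0],[0,0,-0.07],0.3],[[0,0,0],[0,0,-0.085],0.3],[[0,0,0],[0,0,-0.085],0.3]]'

```text
clock: 16.52
tool_pos: [0.6716, 0.0827, 0.1063]
orientation: [[-0.012, 1.0, 0.004], [1.0, 0.012, -0.0], [-0.0, 0.004, -1.0]]
ft_force: [0.2, 0.1, -0.1]
width: 0.443
```

```bash
python3 ob.py s6; python3 - <<'E'
from h import *
d=wcam();P=cloud(d);s=r.observe();print(s["tool_pos"])
print([(v,P[v,321].round(3)) for v in range(230,380,8)])
cv2.imwrite("pics/w6.png",d["img"][...,::-1])
d=cam("side");cv2.imwrite("pics/s6z.png",cv2.resize(d["img"][120:300,220:460],None,fx=3,fy=3)[...,::-1])
E
```

```text
16.575 [0.6705 0.0823 0.1046] [-0.1175  0.0907 -0.2346] 0.43848074221695765 0.6832833912477989 [ 19.4989 -32.9779]
[0.66976722 0.08208141 0.10351453]
[(230, array([ 0.67 ,  0.089, -0.001])), (238, array([ 0.671,  0.083, -0.001])), (246, array([0.671, 0.077, 0.   ])), (254, array([ 0.671,  0.07 , -0.001])), (262, array([ 0.671,  0.064, -0.   ])), (270, array([ 0.671,  0.057, -0.001])), (278, array([0.67 , 0.099, 0.108])), (286, array([0.67 , 0.085, 0.086])), (294, array([0.669, 0.162, 0.246])), (302, array([0.671, 0.075, 0.085])), (310, array([0.671, 0.071, 0.085])), (318, array([0.671, 0.069, 0.09 ])), (326, array([0.671, 0.067, 0.095])), (334, array([0.671, 0.065, 0.099])), (342, array([0.671, 0.065, 0.105])), (350, array([0.671, 0.064, 0.11 ])), (358, array([0.671, 0.062, 0.114])), (366, array([0.671, 0.061, 0.118])), (374, array([ 0.672, -0.008,  0.039]))]
```

View pics/s6z.png

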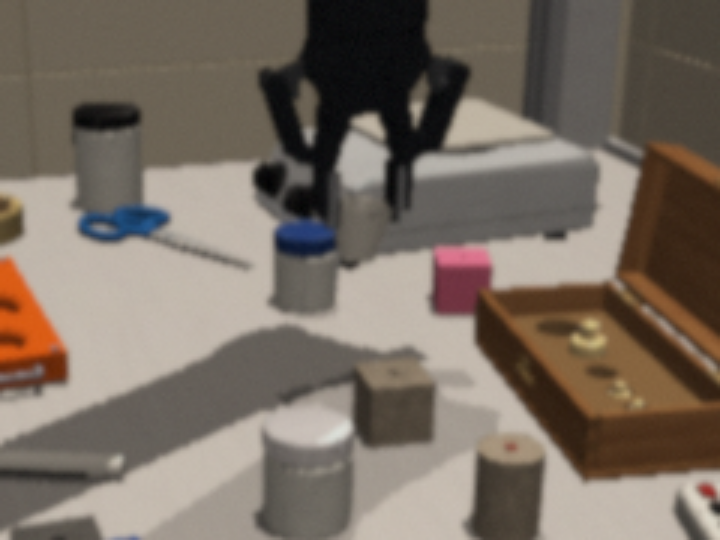

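View pics/w6.png

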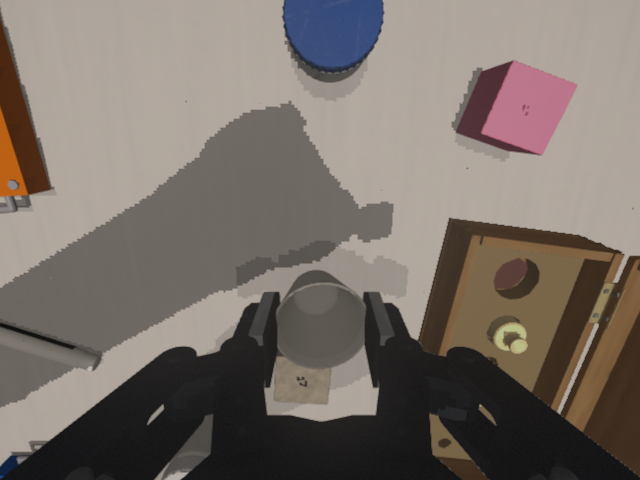

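```bash
python3 - <<'E'
from h import *
d=wcam();P=cloud(d)
print(r.observe()["tool_pos"])
print([(v,P[v,321].round(4)) for v in list(range(270,292,1))+list(range(358,374))])
E
sed -n 1,1p /dev/null
```

```text
[0.6692941  0.08212503 0.10266793]
[(270, array([ 0.6694,  0.0572, -0.0011])), (271, array([0.6691, 0.0929, 0.0842])), (272, array([0.6691, 0.0944, 0.089 ])), (273, array([0.6691, 0.0948, 0.0913])), (274, array([0.6691, 0.0959, 0.0949])), (275, array([0.6691, 0.0965, 0.0974])), (276, array([0.6691, 0.0975, 0.1008])), (277, array([0.6691, 0.098 , 0.1031])), (278, array([0.6691, 0.099 , 0.1063])), (279, array([0.6691, 0.0992, 0.1078])), (280, array([0.6691, 0.0996, 0.1097])), (281, array([0.6691, 0.1004, 0.1124])), (282, array([0.6691, 0.1018, 0.1163])), (283, array([0.6691, 0.1013, 0.1164])), (284, array([0.6691, 0.101 , 0.1165])), (285, array([0.6691, 0.1   , 0.1155])), (286, array([0.6692, 0.0844, 0.0838])), (287, array([0.6692, 0.0839, 0.0838])), (288, array([0.6693, 0.0828, 0.0829])), (289, array([0.6693, 0.0826, 0.0835])), (290, array([0.6693, 0.0823, 0.084 ])), (291, array([0.6693, 0.0814, 0.0833])), (358, array([0.6696, 0.0621, 0.1119])), (359, array([0.6696, 0.0623, 0.113 ])), (360, array([0.6696, 0.0617, 0.1128])), (361, array([0.6696, 0.0614, 0.1132])), (362, array([0.6696, 0.0615, 0.114 ])), (363, array([0.6696, 0.0617, 0.115 ])), (364, array([0.6696, 0.0613, 0.1151])), (365, array([0.6696, 0.0612, 0.1156])), (366, array([0.6696, 0.0613, 0.1164])), (367, array([0.6696, 0.0602, 0.1157])), (368, array([0.6696, 0.0601, 0.1163])), (369, array([ 0.6702, -0.0015,  0.0393])), (370, array([ 0.6702, -0.0028,  0.0387])), (371, array([ 0.6702, -0.0036,  0.0388])), (372, array([ 0.6702, -0.004 ,  0.0394])), (373, array([ 0.6702, -0.0049,  0.0393]))]
```

Request:
drive_tool --motion '[[[0,0,-0.01],[0.034,-0.041,0],0.3],[[0,0,-0.02],[0.068,-0.082,0],0.3],[[0,0,-0.03],[0.102,-0.122,0],0.3],[[0,0,-0.04],[0.135,-0.163,0],0.3],[[0,0,-0.05],[0.169,-0.203,0],0.3],[[0,0,-0.052],[0.203,-0.2435,0],0.3],[[0,0,-0.052],[0.203,-0.2435,0],0.3],[[0,0,-0.052],[0.203,-0.2435,0],0.3]]'

```text
clock: 17.73
tool_pos: [0.4243, 0.2822, 0.1037]
orientation: [[-0.064, 0.998, -0.001], [0.998, 0.064, -0.001], [-0.001, -0.001, -1.0]]
ft_force: [0.6, -0.3, -0.6]
width: 0.444
```

```bash
python3 ob.py; python3 ob.py;python3 - <<'E'
from h import *
d=wcam();print(r.observe()["tool_pos"]);cv2.imwrite("pics/w7.png",d["img"][...,::-1])
hsv=cv2.cvtColor(d["img"],cv2.COLOR_RGB2HSV);m=cv2.inRange(hsv,(5,150,40),(20,255,255))
P=cloud(d);mm=(m>0)&(P[...,2]>.018)&(P[...,2]<.028)
c=np.argwhere(mm)[:,::-1];W=ray(d,c[:,0],c[:,1],.023)
print(cv2.minAreaRect((W[:,:2]*1000).astype(np.float32)))
E
```

```text
17.775 [0.425  0.2817 0.1037] [ 0.7404 -0.4844  0.023 ] 0.43732157156040896 3.5993798796527368 [  2.9566 -60.5143]
17.825 [0.4253 0.2815 0.1037] [-0.618  -0.092  -0.0558] 0.4400613009120524 3.5407528061521556 [  2.9924 -60.5207]
[0.42543396 0.28147817 0.10383938]
((426.7276611328125, 227.961181640625), (89.38191986083984, 182.3566131591797), 3.6469833850860596)
```

View pics/w7.png

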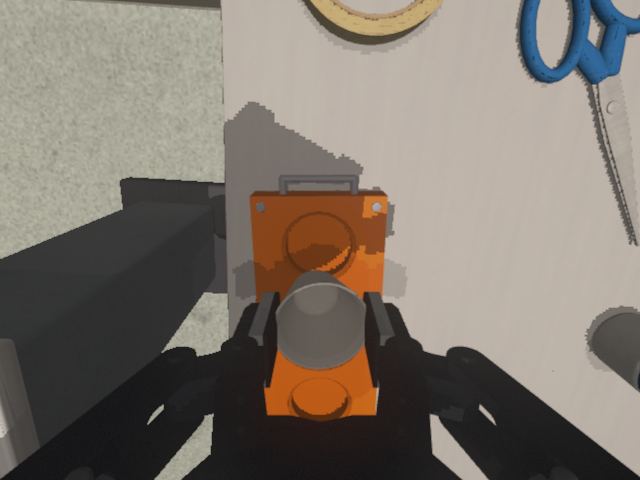

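Request:
drive_tool --motion '[[[0,0,0],[0,-0.001,0.03],0.3],[[0,0,0],[0,-0.0015,0.055],0.3],[[0,0,0],[0,-0.0015,0.064],0.3],[[0,0,0],[0,-0.0015,0.067],0.3],[[0,0,0],[0,-0.0015,0.068],0.3],[[0,0,0],[0,-0.0015,0.068],0.3],[[0,0,0],[0,-0.0015,0.068],0.3]]'

```text
clock: 18.75
tool_pos: [0.4233, 0.2828, 0.0369]
orientation: [[-0.064, 0.998, 0.001], [0.998, 0.064, 0.0], [0.0, 0.001, -1.0]]
ft_force: [-1.0, 0.5, -0.9]
width: 0.437
```

Request:
drive_tool --motion '[[[0,0,0],[0,0,0.001],0.3],[[0,0,0],[0,0,0.001],0.3],[[0,0,0],[0,0,0.001],0.3]]'

```text
clock: 19.12
tool_pos: [0.4229, 0.2826, 0.0353]
orientation: [[-0.064, 0.998, 0.0], [0.998, 0.064, -0.0], [-0.0, 0.0, -1.0]]
ft_force: [-0.0, -0.3, -0.5]
width: 0.439
```

Request:
drive_tool --motion '[[[0,0,0],[0,0,0.001],0.3],[[0,0,0],[0,0,0.0015],0.3],[[0,0,0],[0,0,0.0015],0.3]]'

```text
clock: 19.5
tool_pos: [0.4229, 0.2826, 0.0338]
orientation: [[-0.064, 0.998, -0.0], [0.998, 0.064, -0.0], [-0.0, -0.0, -1.0]]
ft_force: [0.5, 0.0, -1.0]
width: 0.44
```

Request:
drive_tool --motion '[[[0,0,0],[0,0,0.0005],0.3],[[0,0,0],[0,0,0.001],0.3],[[0,0,0],[0,0,0.001],0.3]]'

```text
clock: 19.88
tool_pos: [0.4229, 0.2829, 0.0334]
orientation: [[-0.064, 0.998, 0.0], [0.998, 0.064, -0.0], [-0.0, 0.0, -1.0]]
ft_force: [-1.4, -1.7, 7.0]
width: 0.442
```

Contact at 7 N. Release.

Request:
drive_tool --motion '[[[0,0,0],[0,0,0],0.5],[[0,0,0],[0,0,0],0.7],[[0,0,0],[0,0,0],0.7],[[0,0,0],[0,0,0],0.7],[[0,0,0],[0,0,-0.05],0.75],[[0,0,0],[0,0,-0.1],0.8],[[0,0,0],[0,0,-0.12],0.8],[[0,0,0],[0,0,-0.12],0.8]]'

```text
clock: 20.88
tool_pos: [0.4239, 0.2827, 0.1537]
orientation: [[-0.063, 0.998, 0.003], [0.998, 0.063, 0.001], [0.0, 0.003, -1.0]]
ft_force: [0.6, 0.7, -0.3]
width: 0.805
```

```bash
python3 ob.py; python3 wl.py crudone .423 .281 .047 .032; python3 ob.py
```

```text
20.925 [0.4231 0.282  0.1525] [ 0.8401 -0.1059  0.4072] 0.803911619608836 3.629109475313657 [  6.209  -57.0701]
tool [0.4224936  0.28161561 0.15168017] zmed 0.042835695362913734
rect ((419.8102722167969, 280.9779357910156), (41.305747985839844, 40.93712615966797), 3.6322872638702393) circ ((420.09320068359375, 281.12554931640625), 20.948808670043945)
21.025 [0.4222 0.2816 0.1513] [-0.1405 -0.0688  0.5916] 0.8004705736561878 3.649887394056102 [  6.1694 -57.0617]
```

View pics/w_crudone.png

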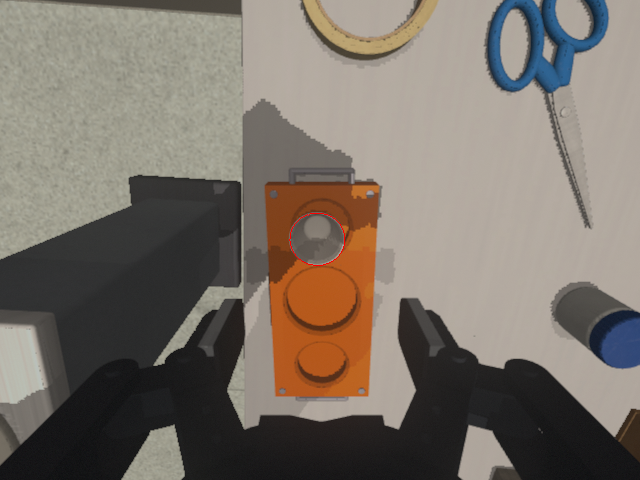

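```bash
python3 - <<'E'
from h import *
d=wcam();P=cloud(d)
m=(P[...,2]>.040)&(P[...,2]<.052)&(np.hypot(P[...,0]-.420,P[...,1]-.281)<.03)
Q=P[m];q=Q-[.42,.281,0]
rad=np.hypot(q[:,0],q[:,1]);ring=Q[(rad>.0175)]
for nm,f in [("+x",q[:,0]>.015),("-x",q[:,0]<-.015),("+y",q[:,1]>.015),("-y",q[:,1]<-.015)]: print(nm,np.percentile(Q[f][:,2],[50,90]).round(4))
E
```

```text
+x [0.0452 0.0469]
-x [0.0452 0.0466]
+y [0.0459 0.0469]
-y [0.0443 0.0467]
```

Crucible rim is level at 47 mm all round. Next is the jar.

Request:
drive_tool --motion '[[[0,0,0],[-0.018,0.052,0],0.85],[[0,0,0],[-0.036,0.104,0],0.85],[[0,0,0],[-0.054,0.156,0],0.85],[[0,0,0],[-0.072,0.208,0],0.85],[[0,0,0],[-0.0865,0.2465,0],0.85],[[0,0,0],[-0.0865,0.2465,0],0.85],[[0,0,0],[-0.0865,0.2465,0],0.85]]'

```text
clock: 21.95
tool_pos: [0.6727, 0.2127, 0.1509]
orientation: [[-0.065, 0.998, -0.003], [0.998, 0.065, 0.0], [0.0, -0.003, -1.0]]
ft_force: [-0.7, 0.4, 0.8]
width: 0.852
```

```bash
python3 ob.py; python3 wl.py jar .673 .211 .058; python3 ob.py
```

```text
22.0 [0.6725 0.2132 0.1515] [-0.1388 -0.2441  1.0024] 0.8521177879161553 3.7934634227163 [  8.6476 -38.5295]
tool [0.67260302 0.21329549 0.15204662] zmed 0.057722464313399835
rect ((674.9061279296875, 213.79989624023438), (47.901153564453125, 47.88103485107422), 41.181522369384766) circ ((674.8976440429688, 214.02676391601562), 24.477481842041016)
22.1 [0.6729 0.2132 0.1525] [ 0.0326  0.2545 -0.0651] 0.8534373744332563 3.812771954843385 [  8.6497 -38.5175]
```

View pics/w_jar.png

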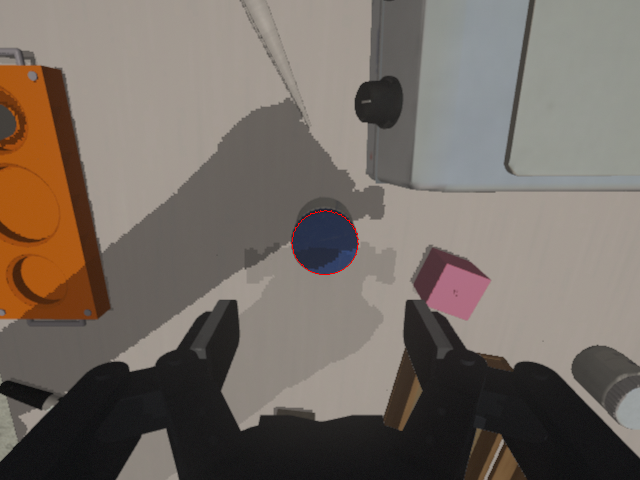

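```bash
python3 - <<'E'
from h import *
d=cam("top");P=cloud(d)
m=(P[...,2]>.03)&(P[...,1]>.245)&(P[...,1]<.42)&(P[...,0]>.62)&(P[...,0]<.95)&(P[...,2]<.12)
Q=P[m];print(Q.min(0),Q.max(0), Q[Q[:,1]<.275][:,0].min(), np.percentile(Q[:,2],95))
E
```

```text
[0.80510977 0.26158312 0.03003182] [0.94992013 0.37172646 0.09925364] 0.805109766443614 0.09629260956801058
```

```bash
python3 - <<'E'
from h import *
d=wcam();P=cloud(d)
for uv in [(418,183),(440,180),(390,170),(378,175),(400,100),(370,102),(430,100)]: print(uv,P[uv[1],uv[0]].round(3))
m=(P[...,2]>.015)&(P[...,1]>.245)&(P[...,0]>.66)&(P[...,2]<.12)&(d["depth"]>.03);Q=P[m];print(Q[:,:2].min(0),Q[Q[:,0]<.745][:,1].min() if (Q[:,0]<.745).any() else None)
E
```

```text
(418, 183) [0.732 0.263 0.073]
(440, 180) [0.744 0.266 0.077]
(390, 170) [0.717 0.267 0.052]
(378, 175) [0.712 0.262 0.037]
(400, 100) [0.716 0.312 0.062]
(370, 102) [0.697 0.309 0.064]
(430, 100) [0.731 0.312 0.075]
[0.68823934 0.25584086] 0.2558408589471866
```

Request:
drive_tool --motion '[[[0,0,0],[0,0.0015,0.055],0.85],[[0,0,0],[0,0.0015,0.11],0.85],[[0,0,0],[0,0.0015,0.132],0.85],[[0,0,0],[0,0.0015,0.132],0.85],[[0,0,0],[0,0.0015,0.132],0.65],[[0,0,0],[0,0.0015,0.132],0.3],[[0,0,0],[0,0.0015,0.132],0.3],[[0,0,0],[0,0.0015,0.132],0.3]]'

```text
clock: 23.2
tool_pos: [0.6778, 0.2132, 0.0241]
orientation: [[-0.064, 0.998, 0.004], [0.998, 0.064, 0.002], [0.001, 0.004, -1.0]]
ft_force: [-1.7, 0.2, 6.3]
width: 0.539
```

Request:
drive_tool --motion '[[[0,0,0],[0,0,0],0.3],[[0,0,0],[0,0,-0.04],0.3],[[0,0,0],[0,0,-0.085],0.3],[[0,0,0],[0,0,-0.1],0.3],[[0,0,0],[0,0,-0.1],0.3]]'

```text
clock: 23.82
tool_pos: [0.6769, 0.2122, 0.1225]
orientation: [[-0.064, 0.998, 0.003], [0.998, 0.064, 0.0], [0.0, 0.003, -1.0]]
ft_force: [0.9, -0.6, -1.5]
width: 0.531
```

```bash
python3 ob.py s8; python3 - <<'E'
from h import *
d=wcam();P=cloud(d);s=r.observe();print(s["tool_pos"])
print([(v,P[v,321].round(3)) for v in range(246,420,7)])
cv2.imwrite("pics/w8.png",d["img"][...,::-1])
E
```

```text
23.875 [0.6759 0.2116 0.1206] [-0.2651  0.0058 -1.7332] 0.5361709121776922 3.6529643596034718 [  8.171 -39.366]
[0.67521709 0.2112894  0.11942274]
[(246, array([0.674, 0.235, 0.101])), (253, array([0.674, 0.236, 0.112])), (260, array([0.674, 0.235, 0.119])), (267, array([0.674, 0.236, 0.128])), (274, array([0.674, 0.236, 0.136])), (281, array([0.674, 0.236, 0.142])), (288, array([0.674, 0.235, 0.148])), (295, array([0.674, 0.235, 0.153])), (302, array([0.674, 0.233, 0.154])), (309, array([0.675, 0.23 , 0.154])), (316, array([0.675, 0.228, 0.155])), (323, array([0.675, 0.225, 0.154])), (330, array([0.675, 0.221, 0.154])), (337, array([0.675, 0.219, 0.155])), (344, array([0.676, 0.216, 0.154])), (351, array([0.676, 0.213, 0.154])), (358, array([0.676, 0.21 , 0.155])), (365, array([0.676, 0.207, 0.154])), (372, array([0.676, 0.204, 0.154])), (379, array([0.677, 0.201, 0.154])), (386, array([0.677, 0.197, 0.154])), (393, array([0.677, 0.194, 0.154])), (400, array([0.677, 0.192, 0.155])), (407, array([ 0.687,  0.04 , -0.001])), (414, array([ 0.687,  0.031, -0.001]))]
```

View pics/w8.png

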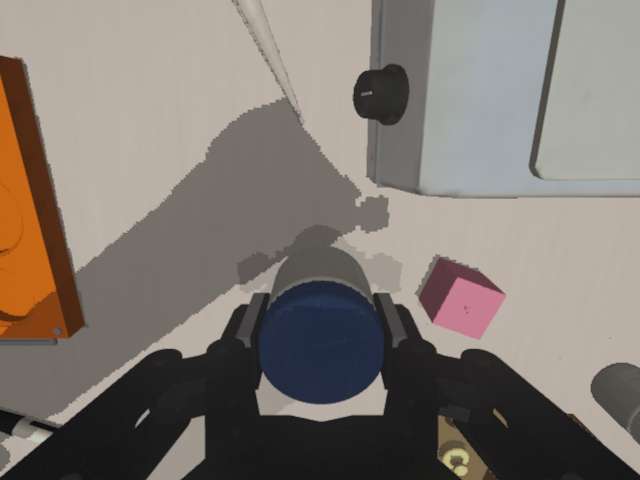

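Request:
drive_tool --motion '[[[0,0,0],[0.004,-0.05,0],0.3],[[0,0,0],[0.008,-0.1,0],0.3],[[0,0,0],[0.012,-0.15,0],0.3],[[0,0,0],[0.016,-0.2,0],0.3],[[0,0,0],[0.019,-0.247,0.01],0.3],[[0,0,0],[0.019,-0.247,0.02],0.3],[[0,0,0],[0.019,-0.247,0.02],0.3]]'

```text
clock: 24.8
tool_pos: [0.4279, 0.2145, 0.0995]
orientation: [[-0.064, 0.998, -0.002], [0.998, 0.064, -0.001], [-0.001, -0.002, -1.0]]
ft_force: [-0.1, -0.1, -1.3]
width: 0.53
```

```bash
python3 ob.py; python3 ob.py;python3 ob.py s9; python3 - <<'E'
from h import *
d=wcam();P=cloud(d);s=r.observe();print(s["tool_pos"])
hsv=cv2.cvtColor(d["img"],cv2.COLOR_RGB2HSV);m=cv2.inRange(hsv,(5,150,40),(20,255,255))
mm=(m>0)&(P[...,2]>.018)&(P[...,2]<.028)
c=np.argwhere(mm)[:,::-1];W=ray(d,c[:,0],c[:,1],.023)
print(cv2.minAreaRect((W[:,:2]*1000).astype(np.float32)))
cv2.imwrite("pics/w9.png",d["img"][...,::-1])
E
```

```text
24.85 [0.4288 0.215  0.1001] [ 0.5336  0.2213 -0.9643] 0.5362797333721323 3.616239367894916 [ 11.758  -54.0255]
24.9 [0.4293 0.2153 0.1005] [ 0.1408 -0.3666 -1.1009] 0.5418867607092716 3.593804511373077 [ 11.7689 -54.028 ]
24.95 [0.4294 0.2155 0.1007] [ 0.5302 -0.2534 -1.2979] 0.5395605351271167 3.590586102809153 [ 11.7761 -54.0308]
[0.42938204 0.21549334 0.10084645]
((427.44500732421875, 217.2818603515625), (89.44587707519531, 201.78297424316406), 3.744528293609619)
```

View pics/w9.png

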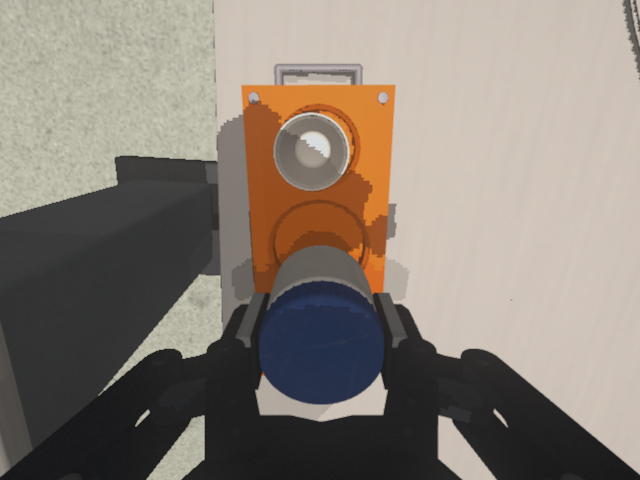

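Request:
drive_tool --motion '[[[0,0,0],[0,-0.001,0.03],0.3],[[0,0,0],[0,-0.001,0.052],0.3],[[0,0,0],[0,-0.001,0.06],0.3],[[0,0,0],[0,-0.001,0.062],0.3],[[0,0,0],[0,-0.001,0.063],0.3],[[0,0,0],[0,-0.001,0.064],0.3],[[0,0,0],[0,-0.001,0.064],0.3]]'

```text
clock: 25.88
tool_pos: [0.4276, 0.2152, 0.0372]
orientation: [[-0.064, 0.998, 0.001], [0.998, 0.064, 0.0], [0.0, 0.001, -1.0]]
ft_force: [0.5, -0.5, -1.2]
width: 0.538
```

Request:
drive_tool --motion '[[[0,0,0],[0,0,0.001],0.3],[[0,0,0],[0,0,0.001],0.3],[[0,0,0],[0,0,0.001],0.3]]'

```text
clock: 26.25
tool_pos: [0.4273, 0.2152, 0.0358]
orientation: [[-0.064, 0.998, 0.0], [0.998, 0.064, 0.0], [-0.0, 0.0, -1.0]]
ft_force: [-0.1, 0.7, -1.3]
width: 0.533
```

Request:
drive_tool --motion '[[[0,0,0],[0,0,0.001],0.3],[[0,0,0],[0,0,0.0015],0.3],[[0,0,0],[0,0,0.0015],0.3]]'

```text
clock: 26.62
tool_pos: [0.4274, 0.2153, 0.0351]
orientation: [[-0.064, 0.998, 0.001], [0.998, 0.064, -0.001], [-0.001, 0.001, -1.0]]
ft_force: [-3.5, -1.5, 10.0]
width: 0.535
```

Contact at 10 N. Release.

Request:
drive_tool --motion '[[[0,0,0],[0,0,0],0.6],[[0,0,0],[0,0,0],0.8],[[0,0,0],[0,0,0],0.8],[[0,0,0],[0,0,0],0.8],[[0,0,0],[0,0,-0.05],0.8],[[0,0,0],[0,0,-0.1],0.8],[[0,0,0],[0,0,-0.12],0.75],[[0,0,0],[0,0,-0.12],0.7]]'

```text
clock: 27.62
tool_pos: [0.4282, 0.2152, 0.1552]
orientation: [[-0.063, 0.998, 0.003], [0.998, 0.063, 0.0], [0.0, 0.003, -1.0]]
ft_force: [0.5, 1.1, -0.6]
width: 0.702
```

```bash
python3 ob.py; python3 wl.py jardone .427 .216 .069; python3 ob.py
```

```text
27.675 [0.4274 0.2146 0.154 ] [-0.2301 -0.6267 -0.0779] 0.7046242857828654 3.619750398000157 [ 16.1701 -49.4373]
tool [0.42677011 0.214312   0.15326205] zmed 0.068715366930929
rect ((427.2142639160156, 216.52772521972656), (47.23122787475586, 48.120262145996094), 3.615234851837158) circ ((427.224853515625, 216.4362030029297), 24.481081008911133)
27.775 [0.4264 0.2143 0.1529] [-0.4573 -0.2351 -0.035 ] 0.6982757812146808 3.647789539747236 [ 16.1243 -49.4273]
```

View pics/w_jardone.png

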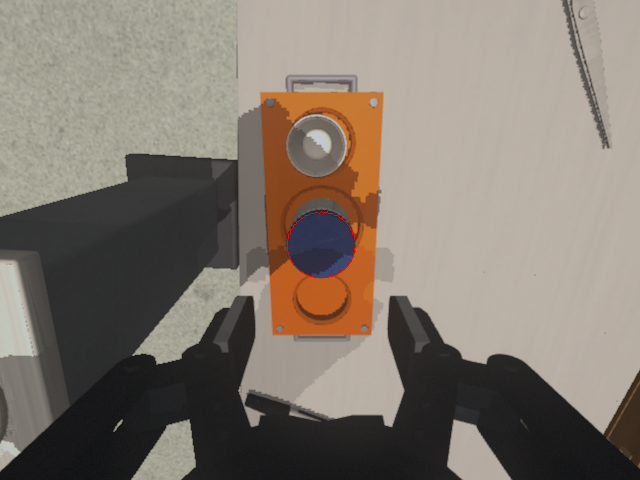

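Jar top is 68.7 mm, expected 69 mm, and centred. Next is the weight.

Request:
drive_tool --motion '[[[0,0,0],[-0.056,0.016,0],0.7],[[0,0,0],[-0.112,0.032,0],0.7],[[0,0,0],[-0.168,0.048,0],0.7],[[0,0,0],[-0.224,0.064,0],0.7],[[0,0,0],[-0.28,0.08,0],0.7],[[0,0,0],[-0.336,0.096,0],0.7],[[0,0,0],[-0.392,0.112,0],0.7],[[0,0,0],[-0.446,0.1285,0],0.7]]'

```text
clock: 28.78
tool_pos: [0.5833, -0.2234, 0.152]
orientation: [[-0.064, 0.998, -0.003], [0.998, 0.064, 0.001], [0.001, -0.003, -1.0]]
ft_force: [0.3, -0.0, 0.8]
width: 0.698
```

Request:
drive_tool --motion '[[[0,0,0],[0,0,0],0.7],[[0,0,0],[0,0,0],0.7]]'

```text
clock: 29.02
tool_pos: [0.583, -0.2206, 0.1523]
orientation: [[-0.064, 0.998, -0.003], [0.998, 0.064, 0.002], [0.002, -0.003, -1.0]]
ft_force: [-0.5, -0.1, -0.1]
width: 0.699
```

```bash
python3 ob.py; python3 wl.py wt .583 -.223 .029 .02; python3 ob.py; python3 - <<'E'
from h import *
d=wcam();P=cloud(d)
m=(P[...,2]>.035)&(P[...,2]<.05)&(np.hypot(P[...,0]-.583,P[...,1]+.223)<.03)
print(P[m].mean(0),P[m][:,2].max())
E
```

```text
29.075 [ 0.5832 -0.2197  0.1528] [0.0801 0.7805 0.2654] 0.7006648167026357 3.7799507850439427 [51.5019 -1.5356]
tool [ 0.58342412 -0.21943911  0.15332971] zmed 0.030768584643463215
rect ((583.8578491210938, -222.02235412597656), (28.95655059814453, 30.99090576171875), 3.8324146270751953) circ ((584.2080688476562, -222.097412109375), 15.840510368347168)
29.175 [ 0.5836 -0.2195  0.1537] [ 0.6312  1.3277 -0.2132] 0.6991533348527632 3.834191730089505 [51.4878 -1.5242]
[ 0.58413371 -0.22227333  0.04464722] 0.047102917889254886
```

View pics/w_wt.png

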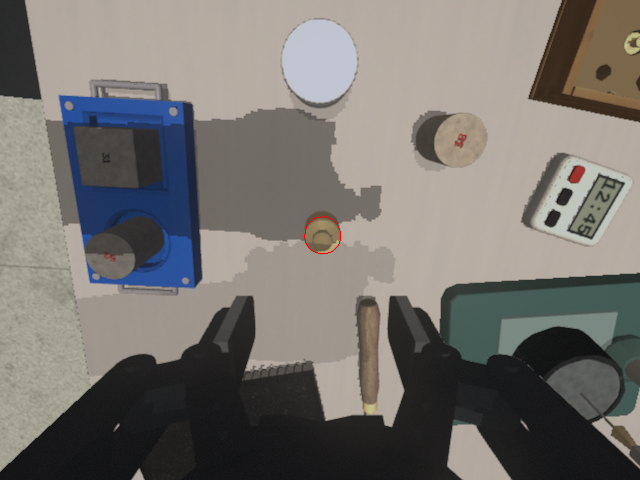

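Request:
drive_tool --motion '[[[0,0,0],[-0.002,0.0005,0.06],0.7],[[0,0,0],[-0.002,0.0005,0.115],0.7],[[0,0,0],[-0.002,0.0005,0.14],0.7],[[0,0,0],[-0.002,0.0005,0.14],0.7],[[0,0,0],[-0.002,0.0005,0.14],0.5],[[0,0,0],[-0.002,0.0005,0.14],0.2],[[0,0,0],[-0.002,0.0005,0.14],0.1],[[0,0,0],[-0.002,0.0005,0.14],0.1]]'

```text
clock: 30.22
tool_pos: [0.5863, -0.2241, 0.0171]
orientation: [[-0.064, 0.998, 0.003], [0.998, 0.064, -0.002], [-0.002, 0.003, -1.0]]
ft_force: [-1.9, -1.1, 5.8]
width: 0.314
```

Request:
drive_tool --motion '[[[0,0,0],[0,0,0],0.1],[[0,0,0],[0,0,0],0.1]]'

```text
clock: 30.48
tool_pos: [0.5863, -0.2241, 0.017]
orientation: [[-0.064, 0.998, 0.003], [0.998, 0.064, -0.002], [-0.002, 0.003, -1.0]]
ft_force: [-1.6, 0.9, 5.2]
width: 0.312
```

Request:
drive_tool --motion '[[[0,0,0],[0,0,-0.02],0.1],[[0,0,0],[0,0,-0.05],0.1],[[0,0,0],[0,0,-0.09],0.1],[[0,0,0],[0,0,-0.09],0.1],[[0,0,0],[0,0,-0.09],0.1]]'

```text
clock: 31.1
tool_pos: [0.5843, -0.2241, 0.1049]
orientation: [[-0.064, 0.998, 0.0], [0.998, 0.064, -0.001], [-0.001, 0.0, -1.0]]
ft_force: [-0.5, 0.1, -3.0]
width: 0.311
```

```bash
python3 ob.py s10; python3 - <<'E'
from h import *
d=wcam();P=cloud(d);s=r.observe();print(s["tool_pos"])
print([(v,P[v,321].round(3)) for v in range(240,380,5)])
cv2.imwrite("pics/w10.png",d["img"][...,::-1])
d=cam("side");cv2.imwrite("pics/s10z.png",cv2.resize(d["img"][160:360,270:450],None,fx=3,fy=3)[...,::-1])
E
```

```text
31.15 [ 0.5838 -0.2239  0.1039] [ 0.2106 -0.228  -1.9794] 0.31684581791754046 3.6491581228140455 [50.1666 -3.4465]
[ 0.58355485 -0.22372403  0.1034108 ]
[(240, array([ 0.584, -0.225, -0.001])), (245, array([ 0.584, -0.229, -0.001])), (250, array([ 0.584, -0.233, -0.001])), (255, array([ 0.584, -0.237, -0.002])), (260, array([ 0.585, -0.241, -0.   ])), (265, array([ 0.583, -0.208,  0.089])), (270, array([ 0.583, -0.209,  0.094])), (275, array([ 0.583, -0.208,  0.101])), (280, array([ 0.583, -0.209,  0.106])), (285, array([ 0.583, -0.208,  0.112])), (290, array([ 0.583, -0.209,  0.116])), (295, array([ 0.583, -0.21 ,  0.117])), (300, array([ 0.583, -0.212,  0.118])), (305, array([ 0.583, -0.214,  0.118])), (310, array([ 0.583, -0.216,  0.12 ])), (315, array([ 0.583, -0.218,  0.12 ])), (320, array([ 0.583, -0.216,  0.128])), (325, array([ 0.583, -0.216,  0.131])), (330, array([ 0.583, -0.218,  0.131])), (335, array([ 0.583, -0.219,  0.133])), (340, array([ 0.584, -0.221,  0.133])), (345, array([ 0.584, -0.223,  0.132])), (350, array([ 0.584, -0.226,  0.133])), (355, array([ 0.584, -0.229,  0.131])), (360, array([ 0.59 , -0.331, -0.001])), (365, array([ 0.591, -0.336, -0.001])), (370, array([ 0.591, -0.34 ,  0.   ])), (375, array([ 0.591, -0.346, -0.   ]))]
```

View pics/w10.png

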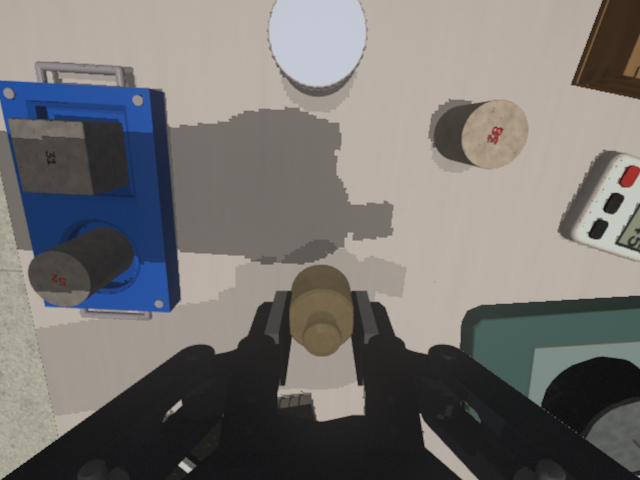

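View pics/s10z.png

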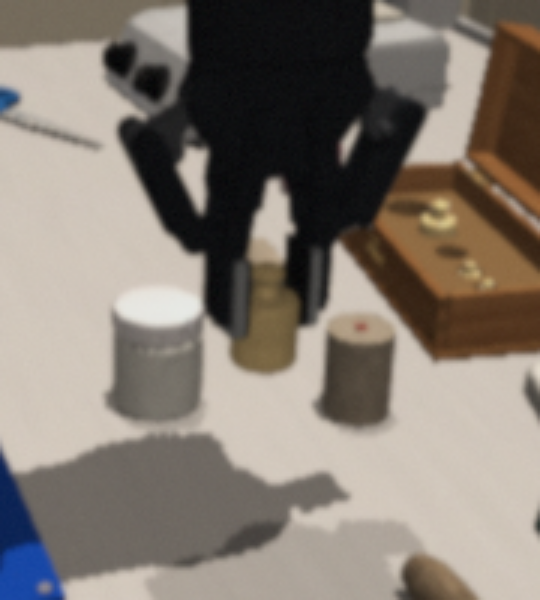

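Request:
drive_tool --motion '[[[0,0,0],[0.05,-0.017,-0.005],0.1],[[0,0,0],[0.102,-0.034,-0.005],0.1],[[0,0,0],[0.155,-0.052,-0.005],0.1],[[0,0,0],[0.21,-0.07,-0.005],0.1],[[0,0,0],[0.265,-0.088,-0.005],0.1],[[0,0,0],[0.32,-0.107,-0.005],0.1],[[0,0,0],[0.37,-0.124,-0.005],0.1],[[0,0,0],[0.382,-0.1275,0],0.1]]'

```text
clock: 32.25
tool_pos: [0.4309, 0.1532, 0.1043]
orientation: [[-0.071, 0.998, -0.0], [0.998, 0.071, 0.001], [0.001, -0.0, -1.0]]
ft_force: [0.3, 0.0, -2.0]
width: 0.314
```

Request:
drive_tool --motion '[[[0,0,0],[0,0,0.005],0.1],[[0,0,0],[0,0,0.005],0.1],[[0,0,0],[0,0,0.005],0.1]]'

```text
clock: 32.62
tool_pos: [0.4335, 0.1479, 0.099]
orientation: [[-0.061, 0.998, -0.001], [0.998, 0.061, -0.0], [-0.0, -0.001, -1.0]]
ft_force: [0.4, 0.0, -1.5]
width: 0.313
```

```bash
python3 ob.py; python3 ob.py;python3 - <<'E'
from h import *
d=wcam();print(r.observe()["tool_pos"])
P=cloud(d);print([(v,P[v,321].round(3)) for v in (275,280,325,350,355,360)])
cv2.imwrite("pics/w11.png",d["img"][...,::-1])
E
```

```text
32.675 [0.4335 0.1481 0.0991] [-0.7557  0.4185 -2.3047] 0.31383958944930285 3.5183503458068737 [ 20.512  -46.1409]
32.725 [0.4335 0.1484 0.0993] [ 0.3865  0.5138 -2.168 ] 0.3131445123025611 3.5381820112679083 [ 20.502  -46.1463]
[0.43339975 0.14856687 0.09931529]
[(275, array([0.432, 0.164, 0.097])), (280, array([0.432, 0.164, 0.102])), (325, array([0.433, 0.157, 0.126])), (350, array([0.433, 0.146, 0.128])), (355, array([0.434, 0.144, 0.127])), (360, array([ 0.44 ,  0.045, -0.   ]))]
```

View pics/w11.png

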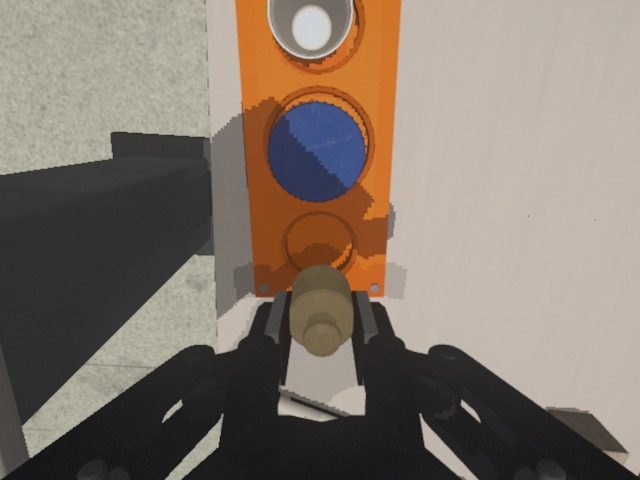

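Request:
drive_tool --motion '[[[0,0,0],[0,-0.001,0.03],0.1],[[0,0,0],[0,-0.001,0.055],0.1],[[0,0,0],[0,-0.001,0.064],0.1],[[0,0,0],[0,-0.001,0.067],0.1],[[0,0,0],[0,-0.001,0.068],0.1],[[0,0,0],[0,-0.001,0.069],0.1],[[0,0,0],[0,-0.001,0.069],0.1]]'

```text
clock: 33.65
tool_pos: [0.4323, 0.1494, 0.0307]
orientation: [[-0.064, 0.998, 0.001], [0.998, 0.064, 0.0], [0.0, 0.001, -1.0]]
ft_force: [0.4, 0.3, -1.4]
width: 0.307
```

Request:
drive_tool --motion '[[[0,0,0],[0,0,0.001],0.1],[[0,0,0],[0,0,0.001],0.1],[[0,0,0],[0,0,0.001],0.1]]'

```text
clock: 34.02
tool_pos: [0.432, 0.1494, 0.0293]
orientation: [[-0.064, 0.998, 0.0], [0.998, 0.064, -0.0], [-0.0, 0.0, -1.0]]
ft_force: [1.3, 0.1, -1.4]
width: 0.317
```

Request:
drive_tool --motion '[[[0,0,0],[0,0,0.001],0.1],[[0,0,0],[0,0,0.0015],0.1],[[0,0,0],[0,0,0.0015],0.1]]'

```text
clock: 34.4
tool_pos: [0.432, 0.1494, 0.028]
orientation: [[-0.064, 0.998, 0.0], [0.998, 0.064, -0.0], [-0.0, 0.0, -1.0]]
ft_force: [-1.1, 0.5, 3.0]
width: 0.314
```

Request:
drive_tool --motion '[[[0,0,0],[0,0,0],0.4],[[0,0,0],[0,0,0],0.6],[[0,0,0],[0,0,0],0.6],[[0,0,0],[0,0,0],0.6],[[0,0,0],[0,0,-0.05],0.6],[[0,0,0],[0,0,-0.1],0.7],[[0,0,0],[0,0,-0.14],0.7],[[0,0,0],[0,0,-0.14],0.7]]'

```text
clock: 35.4
tool_pos: [0.4342, 0.1501, 0.1705]
orientation: [[-0.063, 0.998, 0.006], [0.998, 0.063, 0.0], [0.0, 0.006, -1.0]]
ft_force: [0.2, 0.2, -0.2]
width: 0.698
```

```bash
python3 ob.py; python3 wl.py wtdone .432 .149 .040 .031; python3 - <<'E'
from h import *
d=wcam();P=cloud(d)
m=(P[...,2]>.052)&(P[...,2]<.062)&(np.hypot(P[...,0]-.432,P[...,1]-.149)<.025)
print(P[m].mean(0),P[m][:,2].max())
E
```

```text
35.45 [0.433  0.1492 0.1688] [-0.5774  0.152   0.1781] 0.6986688823630486 3.627596701351745 [ 26.8709 -39.4276]
tool [0.43202045 0.14880866 0.1676904 ] zmed 0.041761954424902104
rect ((432.0308837890625, 150.89208984375), (28.508901596069336, 31.191679000854492), 3.597133159637451) circ ((432.117919921875, 151.0296630859375), 15.730653762817383)
[0.43217394 0.15119136 0.05577306] 0.05872286773071539
```

View pics/w_wtdone.png

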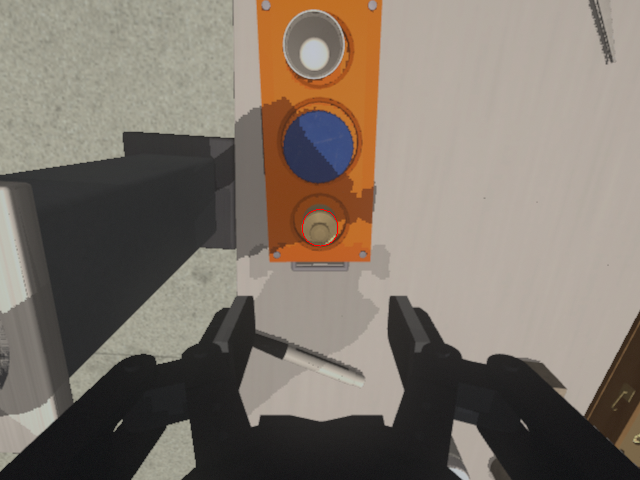

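The weight is upright in the right nest, top about 57 to 58 mm. I will move clear and take a final overall look.

Request:
drive_tool --motion '[[[0,0,0],[-0.05,0,-0.03],0.7],[[0,0,0],[-0.1,0,-0.06],0.7],[[0,0,0],[-0.15,0,-0.09],0.7],[[0,0,0],[-0.15,0,-0.09],0.7],[[0,0,0],[-0.15,0,-0.09],0.7],[[0,0,0],[-0.15,0,-0.09],0.7]]'

```text
clock: 36.3
tool_pos: [0.4406, 0.0013, 0.2567]
orientation: [[-0.067, 0.998, -0.002], [0.998, 0.067, 0.001], [0.001, -0.002, -1.0]]
ft_force: [-0.5, -0.9, 0.4]
width: 0.701
```

```bash
python3 ob.py s12; python3 - <<'E'
from h import *
d=cam("top");cv2.imwrite("pics/t12.png",d["img"][...,::-1])
E
```

```text
36.35 [0.4408 0.0014 0.2569] [-0.3201 -0.0261  0.1917] 0.7012642708809804 3.8674082108068517 [54.0158 -8.6592]
```

View pics/t12.png

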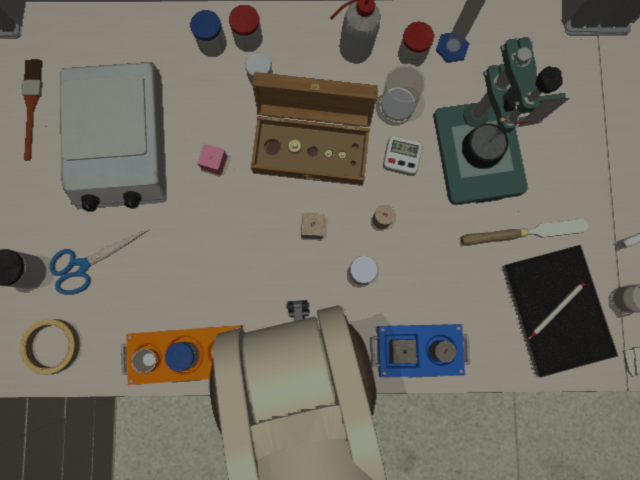

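View pics/s12.png

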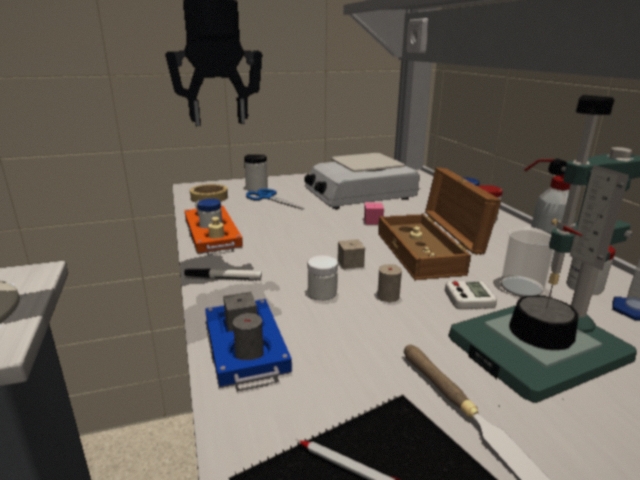

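The views show the cube (403,350) and cylinder (444,350) in the blue carrier, and the crucible (145,360) and jar (181,355) in the orange one. In the side view the weight stands in its nest at (215,225). The pale cube, pale cylinder and white jar have not moved.

```bash
python3 -c "
from workcell import r
print(r.sign_off())"
```

```text
the job is handed in; nothing more can be done
None
```

Both kits are made up and handed in at about 36 s. The dark cube and dark cylinder are in the blue carrier. The crucible, blue-lidded jar and brass weight are in the left, middle and right nests of the orange carrier. I placed them in that order, lowering each until I felt the floor (10 N at most) before releasing.

My last checks showed:
- **Heights:** every item's measured top was within about 1 mm of what standing on its nest floor requires, except the weight's, whose highest reading was about 2 mm high (58.7 against 57 mm, in noisy depth data).
- **Crucible:** it sits about 3 mm off its nest centre toward the robot, but its rim is level at 47 mm.
- **Left in place:** the pale cube, pale cylinder and white-lidded jar look unmoved in the before and after pictures.
- **Not seen from above:** the arm hid the weight in the final top view, so I confirmed it by the wrist and side cameras instead.

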